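# Stand up the sample tubes, collar them and start the timer

## Task

Stand every fallen sample tube upright by tipping it up on its own foot where it lies, without lifting it clear of the bench, and slip the identification collar of its knob's colour over the top so that it rests flat on the tube's shoulder flange. When all the tubes stand collared, press the timer's green button fully down; leave the vials, beaker, pen and tape where they are.

Things in the scene. Friction and masses are not known exactly. Their poses are not given: they have to be found in the camera images.
- tube_red: sample tube with red knob, a sealed rigid rod 157 mm long, 0.22 kg, bottom-heavy; may be absent. Grey hexagonal foot (60 mm across flats, 14 mm thick), white body 40 mm diameter, white hexagonal shoulder flange, thin neck, ball knob. Starts lying on flats of foot and flange. Origin at mid-length, 30 mm off the axis (underneath as it first lies); x axis along it, foot to knob (up when it stands)
- tube_red_knob (a point): centre of the red ball knob (28 mm diameter) at the tube's top end; 143 mm from the foot's underside, 30 mm above the bench while lying. Axes as the tube. A pinched ball turns, stiffly, between flat fingers; moving the knob up and over in a 146 mm arc tips the tube up about the lower edge of its foot; it then stands on the 60 mm behind that edge
- tube_red_foot (a point): centre of the underside of the foot of the red-knobbed tube; 30 mm above the bench while lying, 0 when standing. Axes as the tube
- tube_red_seat (a point): on the axis of the red-knobbed tube, in the upper face of its shoulder flange (60 mm across flats, 12 mm thick), 105 mm from the foot's underside, where a collar rests; a boss 28 mm diameter rises 12 mm from it inside the collar, then the 16 mm neck. Axes as the tube
- collar_red_mid (a point): centre of the red collar, a plain rigid ring: 56 mm outer and 34 mm inner diameter, 34 mm high, 0.05 kg, starting flat on the bench (this point 17 mm up); z is the ring's axis, both ends alike. Passes over the 28 mm knob with 3 mm clearance all round. All three collars are always there; one whose tube is absent is not needed
- tube_blue: sample tube with blue knob, a sealed rigid rod 157 mm long, 0.22 kg, bottom-heavy; may be absent. Grey hexagonal foot (60 mm across flats, 14 mm thick), white body 40 mm diameter, white hexagonal shoulder flange, thin neck, ball knob. Starts lying on flats of foot and flange. Origin at mid-length, 30 mm off the axis (underneath as it first lies); x axis along it, foot to knob (up when it stands)
- tube_blue_knob (a point): centre of the blue ball knob (28 mm diameter) at the tube's top end; 143 mm from the foot's underside, 30 mm above the bench while lying. Axes as the tube. A pinched ball turns, stiffly, between flat fingers; moving the knob up and over in a 146 mm arc tips the tube up about the lower edge of its foot; it then stands on the 60 mm behind that edge
- tube_blue_foot (a point): centre of the underside of the foot of the blue-knobbed tube; 30 mm above the bench while lying, 0 when standing. Axes as the tube
- tube_blue_seat (a point): on the axis of the blue-knobbed tube, in the upper face of its shoulder flange (60 mm across flats, 12 mm thick), 105 mm from the foot's underside, where a collar rests; a boss 28 mm diameter rises 12 mm from it inside the collar, then the 16 mm neck. Axes as the tube
- collar_blue_mid (a point): centre of the blue collar, a plain rigid ring: 56 mm outer and 34 mm inner diameter, 34 mm high, 0.05 kg, starting flat on the bench (this point 17 mm up); z is the ring's axis, both ends alike. Passes over the 28 mm knob with 3 mm clearance all round. All three collars are always there; one whose tube is absent is not needed
- tube_yellow: sample tube with yellow knob, a sealed rigid rod 157 mm long, 0.22 kg, bottom-heavy; may be absent. Grey hexagonal foot (60 mm across flats, 14 mm thick), white body 40 mm diameter, white hexagonal shoulder flange, thin neck, ball knob. Starts lying on flats of foot and flange. Origin at mid-length, 30 mm off the axis (underneath as it first lies); x axis along it, foot to knob (up when it stands)
- tube_yellow_knob (a point): centre of the yellow ball knob (28 mm diameter) at the tube's top end; 143 mm from the foot's underside, 30 mm above the bench while lying. Axes as the tube. A pinched ball turns, stiffly, between flat fingers; moving the knob up and over in a 146 mm arc tips the tube up about the lower edge of its foot; it then stands on the 60 mm behind that edge
- tube_yellow_foot (a point): centre of the underside of the foot of the yellow-knobbed tube; 30 mm above the bench while lying, 0 when standing. Axes as the tube
- tube_yellow_seat (a point): on the axis of the yellow-knobbed tube, in the upper face of its shoulder flange (60 mm across flats, 12 mm thick), 105 mm from the foot's underside, where a collar rests; a boss 28 mm diameter rises 12 mm from it inside the collar, then the 16 mm neck. Axes as the tube
- collar_yellow_mid (a point): centre of the yellow collar, a plain rigid ring: 56 mm outer and 34 mm inner diameter, 34 mm high, 0.05 kg, starting flat on the bench (this point 17 mm up); z is the ring's axis, both ends alike. Passes over the 28 mm knob with 3 mm clearance all round. All three collars are always there; one whose tube is absent is not needed
- start (a joint): travel of the round green start button of the bench timer, pressed downward: 0 up, 0.006 m fully down (spring, about 5 N at full travel)
- start_top (a point): centre of the top of that green button (32 mm diameter), on a grey box 80 by 100 by 30 mm fixed to the bench, somewhere at its left or right side; press straight down
- pen: black and red marker pen 130 x 14 x 14 mm, lying; bystander; origin at the centre of its underside
- tape: cardboard-brown roll of tape lying flat, 70 mm diameter, 25 mm high; bystander; origin at the centre of its underside
- beaker: glass beaker 70 mm wide, 85 mm high; bystander, fragile; origin at the centre of its underside
- vial0: amber sample vial with white cap, 30 mm diameter, 95 mm high, standing; bystander; origin at the centre of its underside
- vial1: amber sample vial with white cap, 30 mm diameter, 95 mm high, standing; bystander; origin at the centre of its underside
- vial2: amber sample vial with white cap, 30 mm diameter, 95 mm high, standing; bystander; origin at the centre of its underside
There are look-alikes about, which are no part of the job. Leave any purple look-alike of the tube_blue alone.

How it is judged:
On the way, in this order (a step that is already met when the one before it is completed fails the run):
1. every tube present stands upright on the bench with the collar of its colour resting on its flange (angle between each of tube_red_foot, tube_blue_foot, tube_yellow_foot's own x axis and vertical below 0.08 rad and height (world z) of each of tube_red_foot, tube_blue_foot, tube_yellow_foot below 0.008 m and horizontal distance between collar_red_mid and tube_red_seat below 0.01 m and x of collar_red_mid in the frame of tube_red_seat between 0.012 and 0.022 m and angle between the z axis of collar_red_mid and the x axis of tube_red_seat, either way round below 0.12 rad and horizontal distance between collar_blue_mid and tube_blue_seat below 0.01 m and x of collar_blue_mid in the frame of tube_blue_seat between 0.012 and 0.022 m and angle between the z axis of collar_blue_mid and the x axis of tube_blue_seat, either way round below 0.12 rad and horizontal distance between collar_yellow_mid and tube_yellow_seat below 0.01 m and x of collar_yellow_mid in the frame of tube_yellow_seat between 0.012 and 0.022 m and angle between the z axis of collar_yellow_mid and the x axis of tube_yellow_seat, either way round below 0.12 rad and contact force between the fingers and anything else below 0.2 N), for 0.2 s.
2. the timer's green button is pressed down (at least 4.5 mm) (value of joint start above 0.0045 m), for 0.05 s.
At the end, for the whole second after the job is handed in: every tube stands (within 0.08 rad of vertical, foot within 8 mm of the bench), its colour's collar on the flange (within 10 mm of the axis, centre 12 to 22 mm above the flange, within 0.12 rad of square), and the button, pressed after that, is up again (angle between each of tube_red_foot, tube_blue_foot, tube_yellow_foot's own x axis and vertical below 0.08 rad and height (world z) of each of tube_red_foot, tube_blue_foot, tube_yellow_foot below 0.008 m and horizontal distance between collar_red_mid and tube_red_seat below 0.01 m and x of collar_red_mid in the frame of tube_red_seat between 0.012 and 0.022 m and angle between the z axis of collar_red_mid and the x axis of tube_red_seat, either way round below 0.12 rad and horizontal distance between collar_blue_mid and tube_blue_seat below 0.01 m and x of collar_blue_mid in the frame of tube_blue_seat between 0.012 and 0.022 m and angle between the z axis of collar_blue_mid and the x axis of tube_blue_seat, either way round below 0.12 rad and horizontal distance between collar_yellow_mid and tube_yellow_seat below 0.01 m and x of collar_yellow_mid in the frame of tube_yellow_seat between 0.012 and 0.022 m and angle between the z axis of collar_yellow_mid and the x axis of tube_yellow_seat, either way round below 0.12 rad and value of joint start below 0.002 m); the robot touches nothing.
It fails at once if a tube is picked up: the centre of its foot rises more than 65 mm above the bench (30 mm while lying) (height (world z) of any of tube_red_foot, tube_blue_foot, tube_yellow_foot above 0.065 m).
It fails at once if a vial, the beaker, the pen or the tape is pushed more than 30 mm (distance of any of pen, tape, beaker, vial0, vial1, vial2 from where it was at the start of the episode above 0.03 m).
It fails at once if a vial or the beaker is tipped over (angle between any of beaker, vial0, vial1, vial2's own z axis and vertical above 0.5 rad).
Of tube_red, tube_blue, tube_yellow only 2 to 3 are there at a start; the rules pass over those that are not, and their reading is None.
At some moment in a run one of collar_red, collar_blue, collar_yellow, tube_red, tube_blue, tube_yellow may be knocked a few centimetres aside while the robot is not near it.
Once in a run the grip may slacken for a moment while it holds something.
It also fails if it takes over 210 s, if anything falls off the work surface, if the arm or the gripper's body presses on something with over 40 N, if the wrist force passes 120 N, or if a joint passes its speed limit or range.

## Robot

A 6-joint arm with a two-finger parallel gripper is mounted at the origin on the work surface. World frame = base frame: x ahead of the robot, y to its left, z up, the work surface at z = 0. Lengths are in m, angles in rad, forces in N, time in s.
With the tool pointing down it reaches from about 0.375 to 0.925 m from the base axis. Payload 5.7 kg.
Tool frame: the origin (TCP) lies midway between the tips of the shut fingers; the grasp point (between the pads) lies 19 mm behind it; z points along the fingers, y is the direction in which the jaws open and shut (so a half turn about z gives the same grasp; the last joint's range is limited). The gripper opens to 85 mm and grips with 20 to 120 N. Pads are 22 mm wide; open, the fingers measure 114 mm over their backs; the gripper's body (76 mm by 85 mm) begins 54 mm behind the grasp point. The pads swing forward as they close: fully open they stand 13 mm farther back than shut.
Start: joints at [1.107, 0.359, 1.51, -0, 1.272, -0.115], TCP at [0.205, 0.564, 0.208] pointing down, gripper open.
Joint ranges: [-2.97, 2.97], [-1.01, 2.36], [0.21, 2.38], [-0.96, 4.11], [0.2, 2.71], [-2.98, 2.98]. Speed limits (rad/s): [2.39, 2.39, 3.14, 3.14, 3.14, 3.14].

## Interface

Orientations are given as [roll, pitch, yaw] about the fixed x, y, z axes, in that order (R = Rz(yaw) Ry(pitch) Rx(roll)).
In Python, from cell import bot, cams, finder gives the robot as it stands.
- The arm moves only by the shell command python3 -m jog 'ROWS' [FORCE]. ROWS is JSON, a list that holds one entry, the list of rows, each a list of 7 numbers: the shift along the tool's x, y, z in mm, then the turn, a rotation vector about the tool's x, y, z in rad, then the gripper command: -1 is fully open, 1 is shut, values between are in proportion. A call has 1 to 8 rows; each row is the pose to reach, as a shift and turn from the pose commanded when the call began, along the tool's axes at that moment; what a row does not reach only later rows make up. A row lasts 1/10 s, in which the tool goes at most 50 mm and 8.59 degrees, less where a joint would pass 70% of its speed; a pose out of reach is approached as far as the arm can. A call with a gripper value outside its range is refused whole. The fingers move at their own pace and stop on an object; FORCE is the grip in N (left out, the last holds). Time passes only in rows, so rows that repeat a pose let the fingers close. It gives the time, the measured TCP pose, the force and the opening at its end, in the units of the state.
- bot.sense(): the state, without advancing time (a new reading comes with each control period).
- cams.capture(name): name is "side" or "top"; returns the picture (384x512x3 uint8, red, green, blue); there is no depth.
- cams.camera_info(name): a dict with "fx", "fy", "cx", "cy" (pixels), "eye" and "orientation" of the camera in the world. Camera axes: x right, y down, z forward; pixel columns grow to the right and rows downward; lengths in m; the calibration is good to about 2 mm. A picture is of the moment at which its call begins. camera_info takes no time and is no camera call.
- bot.job_done(): hands the job in, once; it reports no verdict.
Trained networks look in the newest picture that a camera, given by its name, has taken for a name from the list of things; names that differ only in an ending like _2 or _b are one class to them, and where a whole thing is asked for, a point or a joint stands for the part that bears it (a point fixed in the world has none). Each returns a list of dicts, best first, with "confidence" (0 to 1); they miss things now and then, are a little off and sometimes report something else, mostly with a low value. They report only what shows in the picture. A call takes as long as a camera call. They do not tell look-alikes from the thing itself.
- finder.boxes_of(camera, query): "box" ([left, top, right, bottom] in pixels, round what is visible of it).
- finder.masks_of(camera, query): "mask" (384x512 bool, what is visible of it) and "box" ([left, top, right, bottom] in pixels, round what is visible of it).
The state is a dict: "time": time; "joints": joint angles; "qvel": joint speeds; "tau": joint torques, N m; "tcp_pos": TCP position; "eef_rot": TCP orientation; "contact_force": force on the tool from outside, world axes, zero at the start; "wrist_torque": the same for the moment, N m; "finger_gap": finger opening in m.
Only numpy, scipy, OpenCV 4.12 (cv2) and the standard library are available. Lean on these libraries where they do the work, as an engineer would, in place of code of your own. Each camera call takes 0.05 s, during which the arm holds its last target. There are 200 camera calls.

## Working session

There is one attempt and no reset: what is moved stays moved. The work goes in short steps, Python scripts to look and compute and a shell command to move; the robot and the scene stay as the last step left them, time stands still between calls to the robot, and variables do not carry over. Pictures are saved under pics/ and viewed, about 12 in all and at most 16, crops included, and the job is handed in when it is done.

```bash
ls; mkdir -p pics; python3 - <<'E'
from cell import bot,cams,finder
import cv2,json
for n in ["top","side"]:
    im=cams.capture(n); cv2.imwrite(f"pics/{n}0.png",cv2.resize(im[:,:,::-1],(800,600)))
    print(n,cams.camera_info(n))
    for q in ["tube_red","tube_blue","tube_yellow","tube_red_knob","collar_red_mid","collar_blue_mid","collar_yellow_mid","start_top","beaker","vial0","pen","tape"]:
        print(q,[([round(float(v)) for v in d["box"]],round(d["confidence"],2)) for d in finder.boxes_of(n,q)][:4])
print(bot.sense())
E
```

```text
pics
top {'fx': 448.9766583200929, 'fy': 448.9766583200929, 'cx': 254.49376670669162, 'cy': 193.49697931002606, 'eye': array([0.29559222, 0.06478696, 1.55672344]), 'orientation': array([-2.95016651, -0.00652414, -1.58182653])}
tube_red [([316, 177, 344, 221], 0.64)]
tube_blue [([97, 230, 120, 279], 0.88), ([233, 179, 275, 200], 0.82), ([319, 173, 340, 221], 0.64)]
tube_yellow []
tube_red_knob [([318, 176, 340, 223], 0.84)]
collar_red_mid [([134, 207, 150, 227], 0.47), ([316, 172, 342, 222], 0.28)]
collar_blue_mid [([155, 236, 175, 252], 0.63), ([383, 204, 400, 222], 0.21)]
collar_yellow_mid [([297, 246, 318, 270], 0.73), ([386, 203, 399, 222], 0.68)]
start_top [([377, 236, 388, 250], 0.63)]
beaker []
vial0 [([297, 130, 305, 144], 0.71), ([142, 158, 156, 173], 0.51), ([377, 234, 386, 251], 0.41)]
pen [([223, 241, 248, 274], 0.56)]
tape [([296, 247, 318, 266], 0.79)]
side {'fx': 379.56919871032426, 'fy': 379.56919871032426, 'cx': 258.63183007032745, 'cy': 189.6798548344994, 'eye': array([0.47173188, 1.12666049, 0.89998604]), 'orientation': array([-2.22441988e+00, -1.16153476e-03, -3.04
[... 680 characters left out ...]
86], 0.49), ([274, 133, 287, 146], 0.39)]
{'time': 1.3, 'joints': array([ 1.10689178e+00,  3.58793885e-01,  1.51040780e+00, -2.90720495e-05,
        1.27250569e+00, -1.15149541e-01]), 'qvel': array([ 0.00160262, -0.00014237, -0.0006589 ,  0.00111083,  0.00081214,
        0.0001484 ]), 'tau': array([ 2.25111958e-04, -5.27607322e+01, -2.79045510e+01,  1.17832477e-05,
        1.88429789e-03,  1.49150384e-05]), 'tcp_pos': array([0.20506382, 0.56382567, 0.20756745]), 'eef_rot': array([-3.14147550e+00,  1.44226907e-05,  2.79284620e+00]), 'contact_force': array([-0.39604743, -0.00725666,  0.62860461]), 'wrist_torque': array([ 0.04856991, -0.03063647, -0.01388724]), 'finger_gap': 0.0855107862796257}
```

View pics/top0.png

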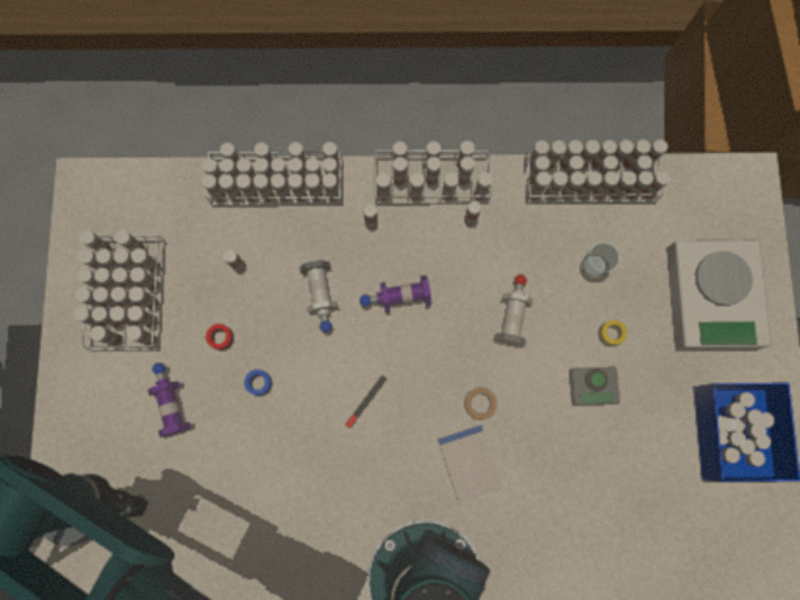

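View pics/side0.png

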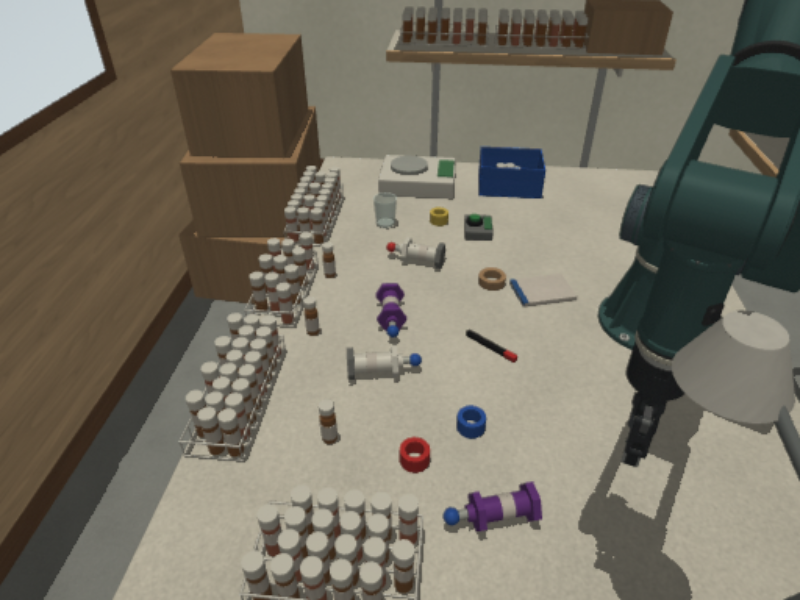

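The pictures show two white tubes: a blue-knobbed one with its knob at about (325,327) in the 800 px top view, and a red-knobbed one with its knob at (520,281). The yellow tube is absent and the two purple ones are look-alikes. The collars are at red (219,337), blue (258,382) and yellow (613,332), and the button is at (597,379).

```bash
cat > h.py <<'E'
from cell import bot,cams,finder
import cv2,numpy as np
from scipy.spatial.transform import Rotation as R
from scipy.optimize import least_squares,minimize
CI={n:cams.camera_info(n) for n in("top","side")}
def proj(n,P):
    c=CI[n]; p=(np.atleast_2d(P)-c["eye"])@R.from_euler("xyz",c["orientation"]).as_matrix()
    return np.c_[c["fx"]*p[:,0]/p[:,2]+c["cx"],c["fy"]*p[:,1]/p[:,2]+c["cy"]]
def onplane(n,uv,z):
    c=CI[n]; d=R.from_euler("xyz",c["orientation"]).as_matrix()@[(uv[0]-c["cx"])/c["fx"],(uv[1]-c["cy"])/c["fy"],1]
    return c["eye"]+d*(z-c["eye"][2])/d[2]
HUE={"red":[(0,6),(174,180)],"blue":[(105,125)],"yellow":[(22,32)],"green":[(50,75)]}
def cmask(im,col,smin=120,vmin=40):
    h=cv2.cvtColor(im,cv2.COLOR_RGB2HSV); m=np.zeros(h.shape[:2],np.uint8)
    for a,b in HUE[col]: m|=cv2.inRange(h,(a,smin,vmin),(b,255,255))
    return m
def blob(im,col,uv,rad=12,**k):
    """hull of the blob(s) of colour within rad px of uv"""
    m=cmask(im,col,**k); w=np.zeros_like(m); cv2.circle(w,tuple(int(round(v)) for v in uv),int(rad),255,-1); m&=w
    p=cv2.findNonZero(m)
    return None if p is None else cv2.convexHull(p)
def cen(h):
    m=cv2.moments(h.astype(np.float32)); return np.array([m["m10"],m["m01"]])/m["m00"]
A=np.linspace(0,2*np.pi,40,endpoint=False)
def cyl(p,r=.028,h=.034): # points of upright cylinder, centre p
    return np.array([[p[0]+r*np.cos(a),p[1]+r*np.sin(a),p[2]+s*h/2] for a in A for s in(-1,1)])
def mcen(n,p,kind):
    return proj(n,p)[0] if kind=="ball" else cen(cv2.convexHull(proj(n,cyl(p)).astype(np.float32)))
def locate(ims,col,p0,kind,z=None,rad=14,**k):
    """p0 guess; 3D fit from both views (z fixed if given). prints residual px"""
    p0=np.array(p0,float); obs={}
    for n,im in ims.items():
        b=blob(im,col,proj(n,p0)[0],rad,**k)
        if b is not None and len(b)>3: obs[n]=cen(b)
    f=lambda q:np.concatenate([mcen(n,[q[0],q[1],z if z is not None else q[2]],kind)-o for n,o in obs.items()])
    s=least_squares(f,p0[:2] if z is not None else p0,x_scale=.01)
    single={n:np.round(onplane(n,o,s.x[2] if z is None else z)[:2],4) for n,o in obs.items()}
    return np.round(s.x,4),np.round(s.fun,2),{n:len(obs) for n in obs},single
def shots(): return {n:cams.capture(n).copy() for n in CI}
def rows(): pass
E
cat > m1.py <<'E'
from h import *
ims=shots()
s=.64
for nm,col,uv,z,kind in [("blue knob","blue",(325,327),.03,"ball"),("red knob","red",(520,281),.03,"ball"),("red collar","red",(219,337),.017,"c"),("blue collar","blue",(258,382),.017,"c"),("yellow collar","yellow",(613,332),.017,"c"),("button","green",(597,378),.035,"ball")]:
    p0=onplane("top",np.array(uv)*s,z)
    print(nm,p0.round(3),proj("side",p0).round(),*locate(ims,col,p0,kind,z), locate(ims,col,p0,kind)[0])
for nm,uv,z in [("bfoot",(317,265),.03),("rfoot",(510,340),.03),("vialL",(232,258),.09),("vialM",(371,213),.09),("vialR",(473,210),.09),("beaker",(600,262),.05),("purpleknob",(365,300),.03),("purplefoot",(420,292),.03),("pen1",(382,379),.01),("pen2",(350,424),.01),("tape",(480,403),.02),("timer",(595,386),.03)]:
    print(nm,onplane("top",np.array(uv)*s,z)[:2].round(3))
for n in CI:
  for q in("tube_blue","tube_red"):
    for d in finder.masks_of(n,q): print(n,q,round(d["confidence"],2),np.round(d["box"]),d["mask"].sum())
E
python3 m1.py
```

```text
blue knob [0.538 0.212 0.03 ] [[265. 230.]] [0.5383 0.212 ] [-0.01  0.59 -0.55 -0.08] {'top': 2, 'side': 2} {'top': array([0.5404, 0.212 ]), 'side': array([0.5365, 0.2123])} [0.5383 0.2121 0.0303]
red knob [ 0.637 -0.222  0.03 ] [[250. 158.]] [ 0.64   -0.2226] [ 0.09  0.36 -0.44  0.11] {'top': 2, 'side': 2} {'top': array([ 0.6413, -0.2223]), 'side': array([ 0.6383, -0.2237])} [ 0.6398 -0.222   0.0315]
red collar [0.52  0.447 0.017] [[265. 291.]] [0.52   0.4474] [ 0.31  0.7  -0.59  0.22] {'top': 2, 'side': 2} {'top': array([0.5226, 0.4489]), 'side': array([0.5183, 0.4467])} [0.5194 0.4479 0.0202]
blue collar [0.42  0.358 0.017] [[300. 269.]] [0.4179 0.3599] [ 0.17  0.75 -0.59  0.28] {'top': 2, 'side': 2} {'top': array([0.4205, 0.361 ]), 'side': array([0.416 , 0.3589])} [0.4184 0.3599 0.0186]
yellow collar [ 0.522 -0.426  0.017] [[280. 138.]] [ 0.522  -0.4262] [-0.04  0.09 -0.8  -0.2 ] {'top': 2, 'side': 2} {'top': array([ 0.5224, -0.4268]), 'side': array([ 0.5181, -0.4245])} [ 0.5212 -0.4268  0.0168]
button [ 0.419 -0.379  0.035] [[302. 141.]] [ 0.4137 -0.3899] [0. 0.] {'side': 1} {'side': array([ 0.4137, -0.3899])} [ 0.4141 -0.3814  0.0398]
bfoot [0.678 0.231]
rfoot [ 0.505 -0.194]
vialL [0.68  0.408]
vialM [0.779 0.108]
vialR [ 0.784 -0.115]
beaker [ 0.674 -0.398]
purpleknob [0.597 0.124]
purplefoot [0.614 0.002]
pen1 [0.424 0.088]
pen2 [0.327 0.158]
tape [ 0.369 -0.125]
timer [ 0.402 -0.375]
top tube_blue 0.82 [232. 179. 275. 198.] 514
top tube_blue 0.78 [ 97. 231. 120. 278.] 580
top tube_blue 0.75 [190. 167. 215. 213.] 556
top tube_red 0.77 [315. 179. 345. 218.] 553
side tube_blue 0.72 [282. 312. 344. 341.] 968
side tube_blue 0.65 [243. 182. 260. 214.] 441
side tube_blue 0.57 [220. 220. 271. 243.] 591
side tube_red 0.88 [245. 151. 285. 175.] 379
```

```bash
cat > m2.py <<'E'
from h import *
def tubemask(n,k,yaw,z=.03): # k knob xy, yaw of axis foot->knob
    m=np.zeros((384*4,512*4),np.uint8); d=np.array([np.cos(yaw),np.sin(yaw),0]); e=np.array([-d[1],d[0],0]); K=np.array([*k,z]); u=np.array([0,0,1.])
    for a,b,r,hx in [(0,.014,.0346,1),(.014,.093,.02,0),(.093,.105,.0346,1),(.105,.117,.014,0),(.105,.13,.008,0),(.131,.155,.011,0),(.138,.148,.014,0)]:
        th=(np.arange(6)*np.pi/3+0) if hx else A   # flat down: vertices at +-e
        P=np.array([K+d*(s-.143)+r*(np.cos(t)*e+np.sin(t)*u) for s in(a,b) for t in th])
        cv2.fillConvexPoly(m,cv2.convexHull((proj(n,P)*4+1.5).round().astype(np.int32)),255)
    return cv2.resize(m,(512,384),interpolation=cv2.INTER_AREA)/255.
for q,k0,y0 in [("tube_blue",(.5383,.212),np.arctan2(-.019,-.14)),("tube_red",(.640,-.2224),np.arctan2(-.028,.135))]:
    M={}
    for n in CI:
        cams.capture(n); c=proj(n,[*(np.array(k0)-.07*np.array([np.cos(y0),np.sin(y0)])),.03])[0]
        D=[d for d in finder.masks_of(n,q) if np.hypot(*(np.mean(np.reshape(d["box"],(2,2)),0)-c))<15]
        if D: M[n]=D[0]["mask"].astype(float)
    for use in (list(M),["top"],["side"]):
        use=[n for n in use if n in M]
        if not use: continue
        f=lambda v:np.mean([1-np.minimum(t:=tubemask(n,v[:2]*.01+k0,v[2]*.1+y0),M[n]).sum()/np.maximum(t,M[n]).sum() for n in use])
        r=minimize(f,[0,0,0],method="Nelder-Mead",options=dict(initial_simplex=[[0,0,0],[.5,0,0],[0,.5,0],[0,0,.8]],xatol=.01,fatol=1e-4))
        print(q,use,(r.x[:2]*.01+k0).round(4),round(r.x[2]*.1+y0,3),"iou",round(1-r.fun,3))
E
python3 m2.py
```

```text
tube_blue ['top', 'side'] [0.5384 0.2106] -2.94 iou 0.881
tube_blue ['top'] [0.5395 0.2117] -2.945 iou 0.906
tube_blue ['side'] [0.5369 0.2104] -2.953 iou 0.884
tube_red ['top', 'side'] [ 0.639 -0.221] -0.209 iou 0.893
tube_red ['top'] [ 0.6404 -0.2213] -0.215 iou 0.912
tube_red ['side'] [ 0.6389 -0.2205] -0.182 iou 0.889
```

```bash
cat > go.py <<'E'
import sys; from h import *
x,y,z,yaw=map(float,sys.argv[1:5]); s=bot.sense()
Rc=R.from_euler("xyz",s["eef_rot"]); t=Rc.inv().apply(np.array([x,y,z])-s["tcp_pos"])*1000
rv=(Rc.inv()*R.from_euler("xyz",[np.pi,0,yaw])).as_rotvec()
print("t",round(s["time"],2),"tcp",s["tcp_pos"].round(4),"rot",s["eef_rot"].round(3),"gap",round(s["finger_gap"],4),"F",s["contact_force"].round(1)); print("shift",t.round(1),"turn",rv.round(3),"j6",s["joints"][5].round(2))
E
python3 go.py .5384 .2118 .22 3.34
```

```text
t 2.0 tcp [0.2051 0.5638 0.2076] rot [-3.141 -0.     2.793] gap 0.0852 F [-0.9 -0.4 -0.6]
shift [-433.6 -216.9  -12.4] turn [-0.    -0.    -0.547] j6 -0.12
```

```bash
python3 -m jog '[[[-433,-217,-12,0,0,-0.547,-1],[-433,-217,-12,0,0,-0.547,-1],[-433,-217,-12,0,0,-0.547,-1],[-433,-217,-12,0,0,-0.547,-1],[-433,-217,-12,0,0,-0.547,-1],[-433,-217,-12,0,0,-0.547,-1],[-433,-217,-12,0,0,-0.547,-1],[-433,-217,-12,0,0,-0.547,-1]]]' 40; python3 go.py .5384 .2118 .10 3.34
```

```text
time: 2.8
tcp_pos: [0.4744, 0.2788, 0.2176]
eef_rot: [3.141, 0.001, -2.943]
contact_force: [0.3, 1.5, 0.4]
finger_gap: 0.0858
t 2.8 tcp [0.4744 0.2788 0.2176] rot [ 3.141e+00  1.000e-03 -2.943e+00] gap 0.0858 F [0.3 1.5 0.4]
shift [-49.5 -78.4 117.6] turn [ 0.     0.001 -0.   ] j6 -1.36
```

```bash
python3 -m jog '[[[-49,-78,0,0,0,0,-0.4],[-49,-78,0,0,0,0,-0.4],[-49,-78,60,0,0,0,-0.4],[-49,-78,110,0,0,0,-0.4],[-49,-78,118,0,0,0,-0.4],[-49,-78,118,0,0,0,-0.4],[-49,-78,118,0,0,0,-0.4]]]'; python3 go.py .5384 .2118 .009 3.34
```

```text
time: 3.5
tcp_pos: [0.537, 0.2138, 0.0997]
eef_rot: [-3.141, 0.0, -2.943]
contact_force: [0.2, -0.4, -0.1]
finger_gap: 0.0601
t 3.5 tcp [0.537  0.2138 0.0997] rot [-3.141  0.    -2.943] gap 0.0601 F [ 0.2 -0.4 -0.1]
shift [-0.9 -2.2 90.7] turn [-0.  0. -0.] j6 -1.51
```

```bash
python3 -m jog '[[[-1,-2,40,0,0,0,-0.4],[-1,-2,70,0,0,0,-0.4],[-1,-2,85,0,0,0,-0.4],[-1,-2,91,0,0,0,-0.4],[-1,-2,91,0,0,0,-0.4]]]'; python3 -m jog '[[[0,0,0,0,0,0,1],[0,0,0,0,0,0,1],[0,0,0,0,0,0,1],[0,0,0,0,0,0,1],[0,0,0,0,0,0,1],[0,0,0,0,0,0,1]]]' 40; cat > m3.py <<'E'
from h import *; import sys
ims=shots(); v=[float(a) for a in sys.argv[2:5]]
z=None if len(sys.argv)<6 else float(sys.argv[5])
print(locate(ims,sys.argv[1],v,"ball",z))
E
python3 m3.py blue .5384 .2118 .03
```

```text
time: 4.0
tcp_pos: [0.539, 0.2123, 0.0092]
eef_rot: [3.142, 0.002, -2.943]
contact_force: [-0.7, 0.0, -0.0]
finger_gap: 0.0594
time: 4.6
tcp_pos: [0.5385, 0.212, 0.0092]
eef_rot: [3.142, 0.001, -2.943]
contact_force: [-0.9, 0.4, 5.0]
finger_gap: 0.0224Traceback (most recent call last):
  File "m3.py", line 4, in <module>
    print(locate(ims,sys.argv[1],v,"ball",z))
          ~~~~~~^^^^^^^^^^^^^^^^^^^^^^^^^^^^
  File "h.py", line 36, in locate
    s=least_squares(f,p0[:2] if z is not None else p0,x_scale=.01)
    return func(*args, **kwargs)
    vector_fun = VectorFunction(
        fun_wrapped,
    ...<6 lines>...
        workers=workers
    )
    self._update_fun()
    ~~~~~~~~~~~~~~~~^^
    self.f = self.fun_wrapped(xp_copy(self.x))
             ~~~~~~~~~~~~~~~~^^^^^^^^^^^^^^^^^
    return np.atleast_1d(self.fun(x))
                         ~~~~~~~~^^^
    return self.f(x, *self.args, **self.kwargs)
           ~~~~~~^^^^^^^^^^^^^^^^^^^^^^^^^^^^^^
  File "h.py", line 35, in <lambda>
    f=lambda q:np.concatenate([mcen(n,[q[0],q[1],z if z is not None else q[2]],kind)-o for n,o in obs.items()])
               ~~~~~~~~~~~~~~^^^^^^^^^^^^^^^^^^^^^^^^^^^^^^^^^^^^^^^^^^^^^^^^^^^^^^^^^^^^^^^^^^^^^^^^^^^^^^^^^^
ValueError: need at least one array to concatenate
```

```bash
python3 -m jog '[[[0,0,0,0,0,0,1],[0,0,0,0,0,0,1]]]'; python3 - <<'E'
from h import *
ims=shots()
a=ims["side"][190:270,210:310]; b=ims["top"][150:230,160:260]
cv2.imwrite("pics/p3.png",cv2.resize(np.hstack([a,b])[:,:,::-1],(800,320),interpolation=cv2.INTER_CUBIC))
E
```

```text
time: 4.9
tcp_pos: [0.5385, 0.212, 0.0092]
eef_rot: [3.142, 0.001, -2.943]
contact_force: [-1.0, -1.0, 5.2]
finger_gap: 0.0227
```

View pics/p3.png

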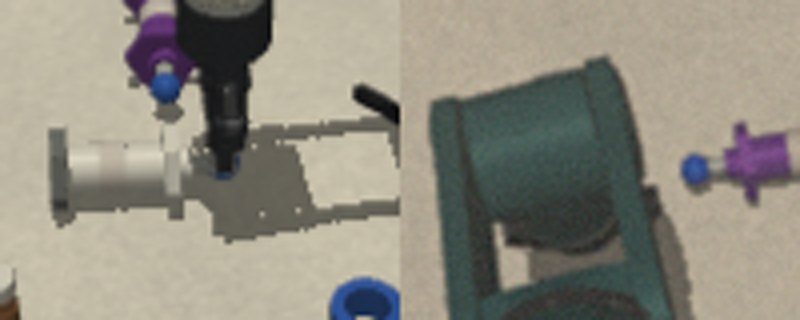

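The side crop shows the fingers on the upper part of the blue ball, with blue visible below the tips. The 22.7 mm gap agrees, so I'll open, go lower and grip again.

```bash
python3 -m jog '[[[0,0,0,0,0,0,-0.2],[0,0,0,0,0,0,-0.2],[0,0,0,0,0,0,-0.2],[0,0,7,0,0,0,-0.2],[0,0,7,0,0,0,-0.2]]]'; python3 -m jog '[[[0,0,0,0,0,0,1],[0,0,0,0,0,0,1],[0,0,0,0,0,0,1],[0,0,0,0,0,0,1],[0,0,0,0,0,0,1],[0,0,0,0,0,0,1]]]' 40
```

```text
time: 5.5
tcp_pos: [0.5371, 0.2116, 0.0002]
eef_rot: [-3.141, -0.002, -2.943]
contact_force: [0.5, -0.9, -0.2]
finger_gap: 0.0511
time: 6.1
tcp_pos: [0.5378, 0.2118, 0.0013]
eef_rot: [-3.142, -0.0, -2.943]
contact_force: [-0.8, 0.5, 0.5]
finger_gap: 0.0254
```

```bash
python3 -m jog '[[[-4,0,-14,0,0,0,1],[-9,0,-27,0,0,0,1],[-15,0,-40,0,0,0,1],[-22.5,0,-52,0,0,0,1],[-31,0,-64,0,0,0,1],[-41,0,-74,0,0,0,1],[-51.5,0,-84,0,0,0,1],[-63,0,-92,0,0,0,1]]]'; python3 - <<'E'
from h import *
ims=shots()
a=ims["side"][170:270,200:325]
cv2.imwrite("pics/p4.png",cv2.resize(a[:,:,::-1],(500,400),interpolation=cv2.INTER_CUBIC))
E
```

```text
time: 6.9
tcp_pos: [0.5998, 0.2242, 0.0935]
eef_rot: [-3.141, -0.0, -2.943]
contact_force: [0.9, -0.8, -1.8]
finger_gap: 0.0256
```

View pics/p4.png

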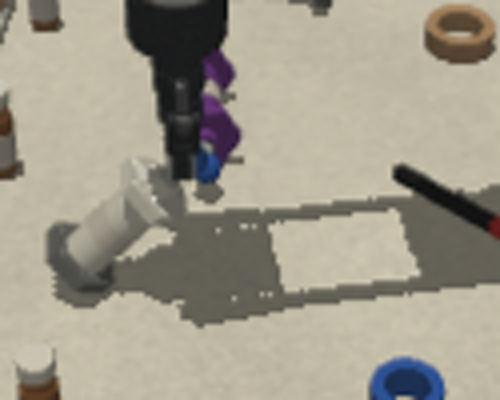

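The tube is tipping about its foot as intended, so I'll continue the arc.

```bash
python3 -m jog '[[[-12.5,0,-7.3,0,0,0,1],[-25.5,0,-13.3,0,0,0,1],[-39,0,-18,0,0,0,1],[-53,0,-21.3,0,0,0,1],[-67,0,-23.2,0,0,0,1],[-81.5,0,-23.8,0,0,0,1],[-96,0,-23,0,0,0,1],[-110,0,-21,0,0,0,1]]]'; python3 -m jog '[[[0,0,0,0,0,0,1],[0,0,0,0,0,0,1],[0,0,0,0,0,0,1]]]';python3 - <<'E'
from h import *
ims=shots()
print(bot.sense())
a=ims["side"][140:240,170:295]
cv2.imwrite("pics/p5.png",cv2.resize(a[:,:,::-1],(500,400),interpolation=cv2.INTER_CUBIC))
E
```

```text
time: 7.8
tcp_pos: [0.7069, 0.2458, 0.113]
eef_rot: [-3.141, -0.002, -2.943]
contact_force: [0.3, -0.3, -2.0]
finger_gap: 0.022
time: 8.1
tcp_pos: [0.706, 0.2456, 0.1136]
eef_rot: [-3.141, -0.002, -2.943]
contact_force: [-0.2, 0.4, -1.5]
finger_gap: 0.0225
{'time': 8.2, 'joints': array([ 2.42562574e-01,  6.48477301e-01,  1.24267331e+00, -1.01840548e-04,
        1.25150297e+00, -1.52652826e+00]), 'qvel': array([-0.00157978, -0.00303844, -0.00823788, -0.0011187 , -0.00109067,
        0.00033512]), 'tau': array([-3.50389082e-02, -7.17313457e+01, -2.83567321e+01, -1.15593045e-02,
       -4.80201608e-02,  3.48642016e-04]), 'tcp_pos': array([0.70652999, 0.2457582 , 0.11411603]), 'eef_rot': array([-3.14144914e+00, -1.05561283e-03, -2.94326620e+00]), 'contact_force': array([-0.18962511, -0.36580805, -2.60370143]), 'wrist_torque': array([-0.03649661,  0.05631781, -0.04105202]), 'finger_gap': 0.022021099527243692}
```

View pics/p5.png

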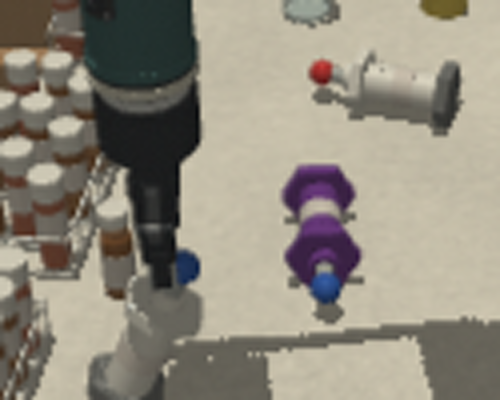

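The tube is nearly up but still leans toward the robot. The ball is at crop (187,266), at the robot-side edge of the pads. I'll measure it.

```bash
python3 - <<'E'
from h import *
im=cams.capture("side").copy()
# ball at crop(187,266)->px
uv=np.array([187/4+170,266/4+140]); m=cmask(im,"blue"); 
w=np.zeros_like(m); cv2.circle(w,(int(uv[0]),int(uv[1])),8,255,-1); m&=w
p=cv2.findNonZero(m)[:,0]; print(len(p),p.min(0),p.max(0),p.mean(0))
for z in(.13,.135,.14,.145): print(z,onplane("side",p.mean(0),z).round(4))
for c in [(125,372)]:
    print("foot",onplane("side",(c[0]/4+170,c[1]/4+140),.02).round(3))
E
```

```text
35 [214 203] [219 210] [216.17142857 206.42857143]
0.13 [0.6927 0.2256 0.13  ]
0.135 [0.6912 0.2314 0.135 ]
0.14 [0.6898 0.2373 0.14  ]
0.145 [0.6884 0.2431 0.145 ]
foot [0.748 0.237 0.02 ]
```

```bash
python3 -m jog '[[[0,0,0,0,0,0,1],[0,0,0,0,0,0,1],[-3,0,-1,0,0,0,1],[-7,0,-1,0,0,0,1],[-11,0,-1,0,0,0,1],[-15,0,-1,0,0,0,1],[-19,0,-1,0,0,0,1],[-23,0,-1,0,0,0,1]]]' 20; python3 - <<'E'
from h import *
ims=shots()
a=ims["side"][140:260,170:295]
cv2.imwrite("pics/p6.png",cv2.resize(a[:,:,::-1],(500,480),interpolation=cv2.INTER_CUBIC))
E
```

```text
time: 9.05
tcp_pos: [0.7305, 0.2505, 0.1151]
eef_rot: [-3.141, -0.0, -2.943]
contact_force: [-0.7, -1.1, -2.3]
finger_gap: 0.0221
```

View pics/p6.png

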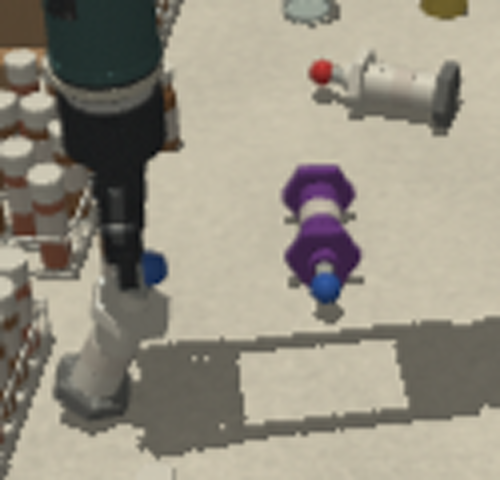

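```bash
python3 - <<'E'
from h import *
def onvert(uv,p,yaw):
    c=CI["side"]; d=R.from_euler("xyz",c["orientation"]).as_matrix()@[(uv[0]-c["cx"])/c["fx"],(uv[1]-c["cy"])/c["fy"],1]
    n=np.array([-np.sin(yaw),np.cos(yaw),0]); return c["eye"]+d*((np.array([*p,0])-c["eye"])@n)/(d@n)
for nm,c in [("knob",(151,268)),("foot front rim lower",(92,412)),("foot left low",(60,398)),("foot right low",(126,405)),("foot top centre",(94,383))]:
    print(nm,onvert((c[0]/4+170,c[1]/4+140),(.7305,.2505),.199).round(4))
E
```

```text
knob [0.714  0.2472 0.144 ]
foot front rim lower [ 0.7736  0.2592 -0.0068]
foot left low [0.7972 0.264  0.0119]
foot right low [ 0.7456  0.2536 -0.0015]
foot top centre [0.7687 0.2582 0.0261]
```

```bash
python3 -m jog '[[[3,0,1,0,0.11,0,1],[7,0,2,0,0.22,0,1],[10.5,0,2.7,0,0.33,0,1],[14,0,3.4,0,0.44,0,1],[14,0,3.4,0,0.44,0,1],[14,0,3.4,0,0.44,0,1]]]' 30; python3 - <<'E'
from h import *
ims=shots()
a=ims["side"][140:260,170:295]
cv2.imwrite("pics/p7.png",cv2.resize(a[:,:,::-1],(500,480),interpolation=cv2.INTER_CUBIC))
E
```

```text
time: 9.75
tcp_pos: [0.7169, 0.2477, 0.1103]
eef_rot: [-3.141, -0.439, -2.944]
contact_force: [0.0, 0.8, -0.6]
finger_gap: 0.0001
```

View pics/p7.png

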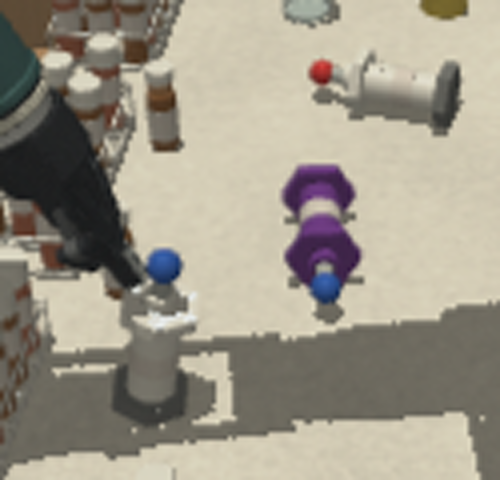

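The ball slipped out and the tube now appears to stand, with the fingers shut behind its neck. I'll back out along the tool axis.

```bash
python3 -m jog '[[[-1,0,-20,0,0,0,1],[-2,0,-60,0,0,0,1],[-2,0,-110,0,0,0,1],[-2,0,-110,0,0,0,1]]]'; python3 go.py .45 .25 .35 3.34
```

```text
time: 10.25
tcp_pos: [0.769, 0.2585, 0.2221]
eef_rot: [3.141, -0.419, -2.943]
contact_force: [0.6, 1.3, 0.8]
finger_gap: -0.0001
t 10.25 tcp [0.769  0.2585 0.2221] rot [ 3.141 -0.419 -2.943] gap -0.0001 F [0.6 1.3 0.8]
shift [339.2  54.6  11.2] turn [ 0.001 -0.419 -0.   ] j6 -1.53
```

```bash
python3 go.py .4182 .3599 .20 3.34; python3 -m jog '[[[330,0,-20,0,-0.419,0,-1],[330,0,-20,0,-0.419,0,-1],[330,0,-20,0,-0.419,0,-1],[330,0,-20,0,-0.419,0,-1],[330,0,-20,0,-0.419,0,-1],[330,0,-20,0,-0.419,0,-1],[330,0,-20,0,-0.419,0,-1],[330,0,-20,0,-0.419,0,-1]]]'; python3 go.py .4182 .3599 .20 3.34
```

```text
t 10.25 tcp [0.769  0.2585 0.2221] rot [ 3.141 -0.419 -2.943] gap -0.0001 F [0.6 1.3 0.8]
shift [286.8 168.5 152.1] turn [ 0.001 -0.419 -0.   ] j6 -1.53
time: 11.05
tcp_pos: [0.4756, 0.1995, 0.3726]
eef_rot: [3.141, -0.015, -2.943]
contact_force: [-0.1, 0.6, 0.5]
finger_gap: 0.0853
t 11.05 tcp [0.4756 0.1995 0.3726] rot [ 3.141 -0.015 -2.943] gap 0.0853 F [-0.1  0.6  0.5]
shift [ 22.1 168.5 173. ] turn [ 0.    -0.015  0.   ] j6 -1.51
```

```bash
python3 -m jog '[[[25,169,173,0,-0.015,0,-1],[25,169,173,0,-0.015,0,-1],[25,169,173,0,-0.015,0,-1],[25,169,173,0,-0.015,0,-1],[25,169,173,0,-0.015,0,-1],[25,169,173,0,-0.015,0,-1]]]'; cat > m4.py <<'E'
from h import *
ims=shots()
print("blue knob",*locate(ims,"blue",(.692,.243,.143),"ball",.143,rad=9),locate(ims,"blue",(.692,.243,.143),"ball",rad=9)[0])
print("red knob",*locate(ims,"red",(.64,-.2224,.03),"ball",.03))
print("red collar",locate(ims,"red",(.52,.4474,.017),"c",.017))
print("blue collar",locate(ims,"blue",(.4182,.3599,.017),"c",.017))
cv2.imwrite("pics/p8.png",np.hstack([cv2.resize(ims["side"][140:290,150:350][:,:,::-1],(400,300)),cv2.resize(ims["top"][120:270,100:300][:,:,::-1],(400,300))]))
E
python3 m4.py;python3 go.py .4182 .3599 .10 3.34
```

```text
time: 11.65
tcp_pos: [0.4133, 0.3609, 0.1944]
eef_rot: [3.142, -0.009, -2.94]
contact_force: [-1.3, -0.7, 0.4]
finger_gap: 0.0854
t 11.75 tcp [0.4171 0.3599 0.1978] rot [ 3.141 -0.004 -2.941] gap 0.0855 F [ 0.2  0.  -0.5]
shift [-1.5 -0.3 97.8] turn [ 0.    -0.004  0.002] j6 -1.19Traceback (most recent call last):
  File "m4.py", line 3, in <module>
    print("blue knob",*locate(ims,"blue",(.692,.243,.143),"ball",.143,rad=9),locate(ims,"blue",(.692,.243,.143),"ball",rad=9)[0])
                       ~~~~~~^^^^^^^^^^^^^^^^^^^^^^^^^^^^^^^^^^^^^^^^^^^^^^^
  File "h.py", line 36, in locate
    s=least_squares(f,p0[:2] if z is not None else p0,x_scale=.01)
    return func(*args, **kwargs)
    vector_fun = VectorFunction(
        fun_wrapped,
    ...<6 lines>...
        workers=workers
    )
    self._update_fun()
    ~~~~~~~~~~~~~~~~^^
    self.f = self.fun_wrapped(xp_copy(self.x))
             ~~~~~~~~~~~~~~~~^^^^^^^^^^^^^^^^^
    return np.atleast_1d(self.fun(x))
                         ~~~~~~~~^^^
    return self.f(x, *self.args, **self.kwargs)
           ~~~~~~^^^^^^^^^^^^^^^^^^^^^^^^^^^^^^
  File "h.py", line 35, in <lambda>
    f=lambda q:np.concatenate([mcen(n,[q[0],q[1],z if z is not None else q[2]],kind)-o for n,o in obs.items()])
               ~~~~~~~~~~~~~~^^^^^^^^^^^^^^^^^^^^^^^^^^^^^^^^^^^^^^^^^^^^^^^^^^^^^^^^^^^^^^^^^^^^^^^^^^^^^^^^^^
ValueError: need at least one array to concatenate
```

```bash
cat > m4.py <<'E'
from h import *
ims=shots()
cv2.imwrite("pics/p8.png",np.hstack([cv2.resize(ims["side"][140:290,150:350][:,:,::-1],(400,300)),cv2.resize(ims["top"][90:240,100:300][:,:,::-1],(400,300))]))
for n in ims:
  for c in("blue","red"):
    k,l,s,ce=cv2.connectedComponentsWithStats(cmask(ims[n],c)); print(n,c,[(tuple(ce[i].round(1)),int(s[i,4])) for i in range(1,k) if s[i,4]>8])
E
python3 m4.py
```

```text
top blue [((np.float64(194.4), np.float64(145.4)), 30), ((np.float64(233.2), np.float64(192.0)), 23), ((np.float64(483.9), np.float64(279.6)), 2065)]
top red [((np.float64(332.9), np.float64(178.7)), 35), ((np.float64(145.3), np.float64(211.9)), 30), ((np.float64(224.6), np.float64(269.0)), 29)]
side blue [((np.float64(340.9), np.float64(119.0)), 192), ((np.float64(332.1), np.float64(186.5)), 37), ((np.float64(202.9), np.float64(207.0)), 54), ((np.float64(251.1), np.float64(211.4)), 39), ((np.float64(301.3), np.float64(269.6)), 292), ((np.float64(288.6), np.float64(330.2)), 82)]
side red [((np.float64(250.0), np.float64(157.5)), 26), ((np.float64(326.1), np.float64(227.4)), 46), ((np.float64(265.0), np.float64(290.5)), 348)]
```

View pics/p8.png

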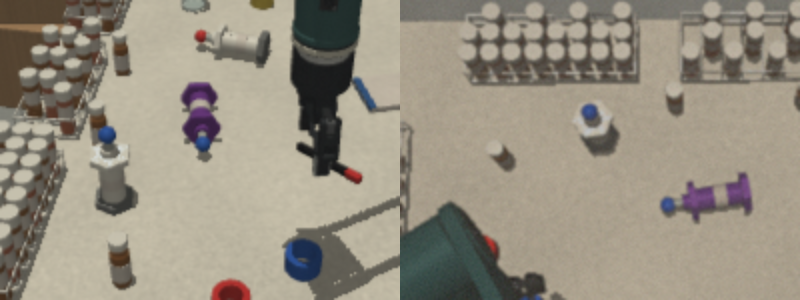

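The blue tube stands upright. It slid a little: its knob is at side (202.9,207) and top (194.4,145.4). The blue collar has not moved.

```bash
python3 - <<'E'
from h import *
uv=proj("side",[.7169,.2477,.1103])[0]; print("p7 tcp in crop",(uv-[170,140])*4)
for z in(.1978,.2078,.2178): 
  uv=proj("side",[.4171,.3599,z])[0]; print(z,"p8 crop",(uv-[150,140])*2)
o={"top":np.array([194.4,145.4]),"side":np.array([202.9,207.0])}
s=least_squares(lambda q:np.concatenate([proj(n,q)[0]-o[n] for n in o]),[.7,.24,.143],x_scale=.01);print("blue knob",s.x.round(4),s.fun.round(2))
s=least_squares(lambda q:np.concatenate([proj(n,[*q,.143])[0]-o[n] for n in o]),[.7,.24],x_scale=.01);print("blue knob z fixed",s.x.round(4),s.fun.round(2))
E
python3 go.py .4182 .3599 .001 3.34
```

```text
p7 tcp in crop [150.73226398 301.03536087]
0.1978 p8 crop [311.34726688 170.72134536]
0.2078 p8 crop [311.91528888 165.25265303]
0.2178 p8 crop [312.49010594 159.7185405 ]
blue knob [0.7304 0.2473 0.1432] [ 0.01  0.37 -0.34 -0.1 ]
blue knob z fixed [0.7304 0.2473] [ 0.04  0.37 -0.34 -0.07]
t 11.85 tcp [0.4191 0.3599 0.199 ] rot [ 3.141e+00 -2.000e-03 -2.943e+00] gap 0.0853 F [ 0.6 -0.2 -0.1]
shift [  0.6  -0.  198.1] turn [ 0.001 -0.002 -0.   ] j6 -1.19
```

```bash
python3 -m jog '[[[0,0,50,0,0,0,-1],[0,0,100,0,0,0,-1],[0,0,145,0,0,0,-1],[0,0,175,0,0,0,-1],[0,0,190,0,0,0,-1],[0,0,197,0,0,0,-1],[0,0,201,0,0,0,-1],[0,0,201,0,0,0,-1]]]'; python3 -m jog '[[[0,0,0,0,0,0,1],[0,0,0,0,0,0,1],[0,0,0,0,0,0,1],[0,0,0,0,0,0,1],[0,0,0,0,0,0,1],[0,0,0,0,0,0,1]]]' 20;  python3 - <<'E'
from h import *
ims=shots()
cv2.imwrite("pics/p9.png",cv2.resize(ims["side"][220:300,250:350][:,:,::-1],(500,400)))
E
```

```text
time: 12.65
tcp_pos: [0.4184, 0.3602, -0.0032]
eef_rot: [3.141, -0.004, -2.944]
contact_force: [-0.1, -0.4, -0.6]
finger_gap: 0.0856
time: 13.25
tcp_pos: [0.4179, 0.3604, -0.0029]
eef_rot: [3.141, -0.004, -2.943]
contact_force: [-1.5, -1.2, 6.5]
finger_gap: 0.0552
```

View pics/p9.png

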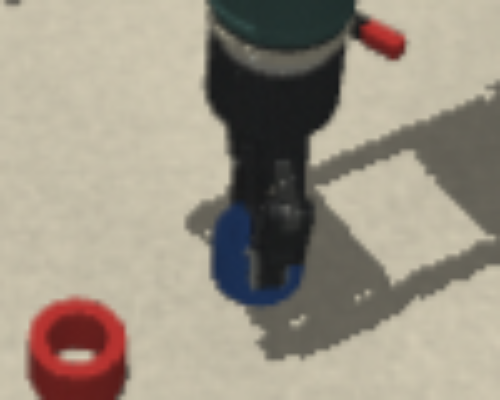

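The grip on the collar is good; the fingertips reach near its bottom. I'll open, turn 90° and squeeze again to centre it on the other axis.

```bash
python3 -m jog '[[[0,0,0,0,0,0,-1],[0,0,0,0,0,0,-1],[0,0,0,0,0,0,-1],[0,0,0,0,0,0,-1],[0,0,0,0,0,0.15,-1],[0,0,0,0,0,0.3,-1],[0,0,0,0,0,0.45,-1],[0,0,0,0,0,0.6,-1]]]';python3 -m jog '[[[0,0,0,0,0,0.15,-1],[0,0,0,0,0,0.3,-1],[0,0,0,0,0,0.45,-1],[0,0,0,0,0,0.6,-1],[0,0,0,0,0,0.75,-1],[0,0,0,0,0,0.9,-1],[0,0,0,0,0,0.97,-1],[0,0,0,0,0,0.97,-1]]]'; python3 go.py .4180 .3603 -.003 1.77; python3 -m jog '[[[0,0,0,0,0,0,1],[0,0,0,0,0,0,1],[0,0,0,0,0,0,1],[0,0,0,0,0,0,1],[0,0,0,0,0,0,1],[0,0,0,0,0,0,1]]]' 30; python3 go.py .4180 .3603 .23 1.77
```

```text
time: 14.15
tcp_pos: [0.4171, 0.3599, -0.0044]
eef_rot: [-3.138, -0.005, 2.734]
contact_force: [-0.2, 1.0, -0.3]
finger_gap: 0.0857
time: 14.95
tcp_pos: [0.4171, 0.3599, -0.0044]
eef_rot: [-3.135, 0.0, 1.769]
contact_force: [-0.4, -0.3, -0.3]
finger_gap: 0.0851
t 14.95 tcp [ 0.4171  0.3599 -0.0044] rot [-3.135  0.     1.769] gap 0.0851 F [-0.4 -0.3 -0.3]
shift [ 0.2  0.9 -1.4] turn [-0.006  0.    -0.001] j6 0.38
time: 15.55
tcp_pos: [0.4172, 0.36, -0.0038]
eef_rot: [-3.136, 0.0, 1.771]
contact_force: [-1.2, -1.8, 5.5]
finger_gap: 0.0548
t 15.55 tcp [ 0.4172  0.36   -0.0038] rot [-3.136  0.     1.771] gap 0.0548 F [-1.2 -1.8  5.5]
shift [ 1.000e-01 -6.000e-01 -2.338e+02] turn [-0.006  0.     0.001] j6 0.38
```

```bash
python3 -m jog '[[[0,0,-30,0,0,0,1],[0,0,-80,0,0,0,1],[0,0,-130,0,0,0,1],[0,0,-180,0,0,0,1],[0,0,-210,0,0,0,1],[0,0,-210,0,0,0,1],[0,0,-210,0,0,0,1]]]' 40; python3 go.py .7304 .2473 .205 1.77
```

```text
time: 16.25
tcp_pos: [0.4186, 0.3603, 0.2061]
eef_rot: [-3.137, -0.0, 1.77]
contact_force: [-0.2, -0.1, -0.8]
finger_gap: 0.0543
t 16.25 tcp [0.4186 0.3603 0.2061] rot [-3.137 -0.     1.77 ] gap 0.0543 F [-0.2 -0.1 -0.8]
shift [-172.6  283.3   -0.3] turn [-0.005 -0.     0.   ] j6 0.38
```

```bash
python3 -m jog '[[[-23,38,0,0,0,0,1],[-46,76,0,0,0,0,1],[-69,113,0,0,0,0,1],[-92,151,0,0,0,0,1],[-115,189,0,0,0,0,1],[-138,227,0,0,0,0,1],[-161,265,0,0,0,0,1],[-172.6,283.3,0,0,0,0,1]]]'; python3 -m jog '[[[0,0,0,0,0,0,1],[0,0,0,0,0,0,1],[0,0,0,0,0,0,1]]]'
cat > m5.py <<'E'
from h import *; import sys
col=sys.argv[1]; kx,ky=map(float,sys.argv[2:4]); off=float(sys.argv[4])
ims=shots(); t=bot.sense(); p=t["tcp_pos"]; pc=[p[0],p[1],p[2]+off+.017]
for n in ims: print(n,"coll px",proj(n,pc)[0].round(),"knob px",proj(n,[kx,ky,.143])[0].round())
print("tcp",p.round(4),"gap",t["finger_gap"])
for n in ims:
  k,l,s,ce=cv2.connectedComponentsWithStats(cmask(ims[n],col)); print(n,[(tuple(ce[i].round(1).tolist()),s[i,:5].tolist()) for i in range(1,k) if s[i,4]>5])
c=proj("side",pc)[0].astype(int); cv2.imwrite(sys.argv[5],cv2.resize(ims["side"][c[1]-30:c[1]+70,c[0]-60:c[0]+65][:,:,::-1],(500,400),interpolation=cv2.INTER_CUBIC))
E
python3 m5.py blue .7304 .2473 .004 pics/p10.png; python3 go.py .7304 .2473 .205 1.77
```

```text
time: 17.05
tcp_pos: [0.7323, 0.2445, 0.2]
eef_rot: [-3.132, 0.001, 1.768]
contact_force: [-0.4, -0.6, -0.2]
finger_gap: 0.0541
time: 17.35
tcp_pos: [0.7283, 0.2475, 0.2024]
eef_rot: [-3.132, -0.0, 1.771]
contact_force: [-1.4, 0.0, -0.2]
finger_gap: 0.0539
top coll px [191. 139.] knob px [194. 146.]
side coll px [201. 186.] knob px [203. 207.]
tcp [0.7288 0.2479 0.2036] gap 0.05444097972174123
top [((197.2, 135.5), [196, 134, 3, 5, 8]), ((233.5, 192.0), [231, 189, 6, 7, 29]), ((100.9, 235.3), [98, 233, 7, 6, 27]), ((484.1, 279.3), [447, 245, 65, 63, 2060])]
side [((327.3, 110.5), [307, 95, 42, 32, 1179]), ((200.6, 186.7), [191, 178, 20, 19, 299]), ((332.1, 186.6), [327, 180, 11, 14, 38]), ((203.2, 207.2), [200, 204, 8, 8, 49]), ((251.1, 211.4), [248, 209, 7, 7, 39]), ((288.6, 330.2), [284, 325, 10, 11, 82])]
t 17.45 tcp [0.7288 0.2479 0.2036] rot [-3.134 -0.     1.771] gap 0.0544 F [-0.1 -0.1 -0.7]
shift [-0.9  1.5 -1.4] turn [-0.007 -0.     0.001] j6 0.04
```

View pics/p10.png

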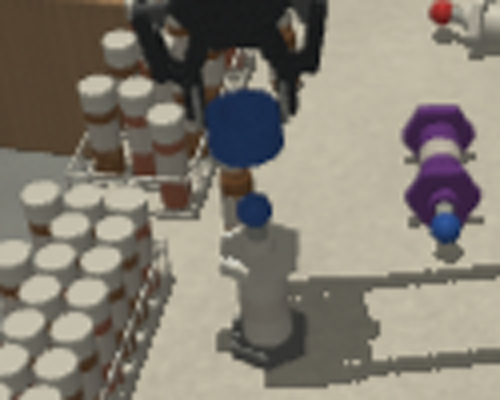

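```bash
python3 - <<'E'
from h import *
# side-only x (given y) for collar and knob
f=lambda z,y,u,k:least_squares(lambda q:[mcen("side",[q[0],y,z],k)[0]-u],[.73],x_scale=.01).x[0]
print("collar x",f(.2246,.2479,200.6,"c"),"knob x",f(.143,.2473,203.15,"ball"))
im=cams.capture("side").copy(); b=cmask(im,"blue")
for c,r,z,k,x,y in[((200,187),14,.2246,"c",.7288,.2479),((203,207),7,.143,"ball",.7304,.2473)]:
    w=np.zeros_like(b); cv2.circle(w,c,r,255,-1); h=cv2.convexHull(cv2.findNonZero(b&w)); print(cen(h),mcen("side",[x,y,z],k))
E
```

```text
collar x 0.7287093212610449 knob x 0.7285519658749686
[200.31961837 186.65891473] [200.56988686 186.06159494]
[203.23076923 207.23076923] [202.56233503 206.93738842]
```

Relative to the knob in the side view, the collar is aligned to about 1 mm. I'll lower it.

```bash
python3 -m jog '[[[0,0,20,0,0,0,1],[0,0,35,0,0,0,1],[0,0,45,0,0,0,1],[0,0,53,0,0,0,1],[0,0,60,0,0,0,1],[0,0,66,0,0,0,1],[0,0,72,0,0,0,1],[0,0,72,0,0,0,1]]]';python3 -m jog '[[[0,0,6,0,0,0,1],[0,0,12,0,0,0,1],[0,0,17,0,0,0,1],[0,0,22,0,0,0,1],[0,0,26,0,0,0,1],[0,0,29,0,0,0,1],[0,0,29,0,0,0,1]]]'
```

```text
time: 18.3
tcp_pos: [0.7293, 0.2468, 0.131]
eef_rot: [-3.134, 0.0, 1.77]
contact_force: [-0.7, 0.1, -1.1]
finger_gap: 0.0539
time: 19.0
tcp_pos: [0.7293, 0.2468, 0.1024]
eef_rot: [-3.135, 0.0, 1.77]
contact_force: [0.2, -0.7, -0.6]
finger_gap: 0.0538
```

```bash
python3 -m jog '[[[0,0,1.5,0,0,0,1],[0,0,1.5,0,0,0,1],[0,0,1.5,0,0,0,-0.6],[0,0,1.5,0,0,0,-0.6],[0,0,1.5,0,0,0,-0.6],[0,0,1.5,0,0,0,-0.6],[0,0,1.5,0,0,0,-0.6]]]'; python3 -m jog '[[[0,0,-15,0,0,0,-0.6],[0,0,-40,0,0,0,-0.6],[0,0,-80,0,0,0,-0.6],[0,0,-130,0,0,0,-0.6],[0,0,-150,0,0,0,-0.6]]]'; python3 go.py .5 -.05 .26 1.77
```

```text
time: 19.7
tcp_pos: [0.7297, 0.2469, 0.1017]
eef_rot: [-3.136, 0.0, 1.77]
contact_force: [-0.3, -0.7, -0.6]
finger_gap: 0.0684
time: 20.2
tcp_pos: [0.7331, 0.2478, 0.2593]
eef_rot: [3.138, -0.0, 1.77]
contact_force: [0.7, -0.1, 0.5]
finger_gap: 0.0683
t 20.2 tcp [0.7331 0.2478 0.2593] rot [ 3.138 -0.     1.77 ] gap 0.0683 F [ 0.7 -0.1  0.5]
shift [-245.8 -287.4   -1.7] turn [ 0.003 -0.    -0.   ] j6 0.04
```

```bash
python3 go.py .6385 -.2232 .20 2.935; python3 -m jog '[[[2,-480,0,0,0,-1.165,-0.4],[2,-480,0,0,0,-1.165,-0.4],[2,-480,0,0,0,-1.165,-0.4],[2,-480,0,0,0,-1.165,-0.4],[2,-480,0,0,0,-1.165,-0.4],[2,-480,0,0,0,-1.165,-0.4],[2,-480,0,0,0,-1.165,-0.4],[2,-480,0,0,0,-1.165,-0.4]]]'; python3 go.py .6385 -.2232 .20 2.935
```

```text
t 20.2 tcp [0.7331 0.2478 0.2593] rot [ 3.138 -0.     1.77 ] gap 0.0683 F [ 0.7 -0.1  0.5]
shift [-443.  -186.1   58.6] turn [ 0.003  0.002 -1.165] j6 0.04
time: 21.0
tcp_pos: [0.3365, 0.1693, 0.2549]
eef_rot: [-3.14, -0.004, 2.94]
contact_force: [-0.4, 0.1, 0.9]
finger_gap: 0.0599
t 21.0 tcp [0.3365 0.1693 0.2549] rot [-3.14  -0.004  2.94 ] gap 0.0599 F [-0.4  0.1  0.9]
shift [-374.6 -324.2   54. ] turn [-0.002 -0.004  0.005] j6 -1.09
```

I typed that shift before the calculation came back. It went to a wrong but harmless place, high and clear. Correcting.

```bash
python3 -m jog '[[[-375,-324,0,0,0,0.005,-0.4],[-375,-324,0,0,0,0.005,-0.4],[-375,-324,0,0,0,0.005,-0.4],[-375,-324,0,0,0,0.005,-0.4],[-375,-324,0,0,0,0.005,-0.4],[-375,-324,0,0,0,0.005,-0.4],[-375,-324,0,0,0,0.005,-0.4],[-375,-324,0,0,0,0.005,-0.4]]]'; python3 go.py .6385 -.2232 .10 2.935;python3 - <<'E'
from h import *
ims=shots()
for n in ims:
  for c in("blue","red","yellow"):
    k,l,s,ce=cv2.connectedComponentsWithStats(cmask(ims[n],c)); print(n,c,[(ce[i].round(1).tolist(),int(s[i,4])) for i in range(1,k) if 8<s[i,4]<1000])
E
```

```text
time: 21.8
tcp_pos: [0.5819, -0.1504, 0.2543]
eef_rot: [-3.139, -0.004, 2.929]
contact_force: [0.3, 1.0, 0.4]
finger_gap: 0.0596
t 21.8 tcp [ 0.5819 -0.1504  0.2543] rot [-3.139 -0.004  2.929] gap 0.0596 F [0.3 1.  0.4]
shift [-71.2 -58.8 154.2] turn [-0.003 -0.004 -0.006] j6 -1.72
top blue [([194.5, 145.8], 142), ([233.2, 192.0], 23), ([100.8, 235.3], 25)]
top red [([139.5, 214.8], 139), ([225.4, 267.8], 20)]
top yellow [([402.3, 224.2], 141)]
side blue [([332.2, 186.6], 33), ([203.4, 212.2], 273), ([251.0, 211.5], 41), ([288.6, 330.2], 82)]
side red [([250.0, 157.5], 26), ([326.1, 227.4], 47), ([265.0, 290.6], 348)]
side yellow [([289.9, 135.3], 112)]
```

The blue collar sits on its tube. The disturbance moved the yellow collar, which isn't needed, and the red knob hasn't moved. Grasping it now.

```bash
python3 -m jog '[[[-36,-30,0,0,0,-0.006,-0.4],[-71,-59,20,0,0,-0.006,-0.4],[-71,-59,70,0,0,-0.006,-0.4],[-71,-59,120,0,0,-0.006,-0.4],[-71,-59,154,0,0,-0.006,-0.4],[-71,-59,154,0,0,-0.006,-0.4],[-71,-59,154,0,0,-0.006,-0.4]]]'; python3 go.py .6385 -.2232 .003 2.935
```

```text
time: 22.6
tcp_pos: [0.637, -0.2209, 0.0998]
eef_rot: [-3.139, -0.005, 2.936]
contact_force: [-0.3, -0.1, 1.5]
finger_gap: 0.0596
t 22.6 tcp [ 0.637  -0.2209  0.0998] rot [-3.139 -0.005  2.936] gap 0.0596 F [-0.3 -0.1  1.5]
shift [-2.5 -1.7 96.8] turn [-0.002 -0.005  0.001] j6 -1.8
```

```bash
python3 -m jog '[[[-2.5,-2,40,0,-0.005,0,-0.4],[-2.5,-2,75,0,-0.005,0,-0.4],[-2.5,-2,90,0,-0.005,0,-0.4],[-2.5,-2,97,0,-0.005,0,-0.4],[-2.5,-2,97,0,-0.005,0,-0.4]]]'; python3 -m jog '[[[0,0,0,0,0,0,1],[0,0,0,0,0,0,1],[0,0,0,0,0,0,1],[0,0,0,0,0,0,1],[0,0,0,0,0,0,1],[0,0,0,0,0,0,1]]]' 30; python3 go.py .6385 -.2232 .003 2.935
```

```text
time: 23.1
tcp_pos: [0.6392, -0.2241, 0.003]
eef_rot: [-3.139, 0.001, 2.936]
contact_force: [-0.3, 0.8, 0.1]
finger_gap: 0.0598
time: 23.7
tcp_pos: [0.64, -0.2245, 0.003]
eef_rot: [-3.138, 0.003, 2.936]
contact_force: [2.4, -0.2, 5.8]
finger_gap: 0.0256
t 23.7 tcp [ 0.64   -0.2245  0.003 ] rot [-3.138e+00  3.000e-03  2.936e+00] gap 0.0256 F [ 2.4 -0.2  5.8]
shift [1.7 1.  0. ] turn [-0.003  0.003  0.001] j6 -1.8
```

```bash
python3 -m jog '[[[4,0,-14,0,0,0,1],[9,0,-27,0,0,0,1],[15,0,-40,0,0,0,1],[22.5,0,-52,0,0,0,1],[31,0,-64,0,0,0,1],[41,0,-74,0,0,0,1],[51.5,0,-84,0,0,0,1],[63,0,-92,0,0,0,1]]]';python3 -m jog '[[[12.5,0,-7.3,0,0,0,1],[25.5,0,-13.3,0,0,0,1],[39,0,-18,0,0,0,1],[53,0,-21.3,0,0,0,1]]]';  python3 - <<'E'
from h import *
ims=shots();p=bot.sense()["tcp_pos"];c=proj("side",p)[0].astype(int);print(p,bot.sense()["finger_gap"])
cv2.imwrite("pics/p11.png",cv2.resize(ims["side"][c[1]-50:c[1]+50,c[0]-60:c[0]+65][:,:,::-1],(500,400),interpolation=cv2.INTER_CUBIC))
E
```

```text
time: 24.5
tcp_pos: [0.5762, -0.2107, 0.0949]
eef_rot: [-3.139, 0.001, 2.936]
contact_force: [0.7, -0.1, 0.7]
finger_gap: 0.025
time: 24.9
tcp_pos: [0.5251, -0.2002, 0.1164]
eef_rot: [-3.138, 0.003, 2.936]
contact_force: [2.6, 0.3, 6.2]
finger_gap: 0.0249
[ 0.52345122 -0.19980738  0.11642212] 0.02523635439200535
```

View pics/p11.png

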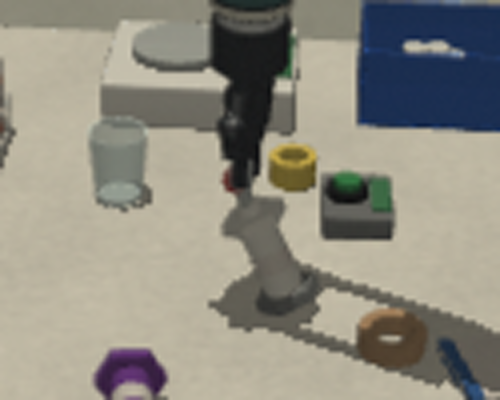

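The red tube is tipping as planned, with about 0.39 rad to go. Finishing the arc.

```bash
python3 -m jog '[[[7,0,-2,0,0,0,1],[14,0,-3,0,0,0,1],[21,0,-3.5,0,0,0,1],[28.5,0,-3.5,0,0,0,1],[36,0,-3,0,0,0,1],[43,0,-2.5,0,0,0,1],[50,0,-1.5,0,0,0,1],[57,0,-0.5,0,0,0,1]]]';  python3 -m jog '[[[0,0,0,0,0,0,1],[0,0,0,0,0,0,1]]]'; python3 - <<'E'
from h import *
ims=shots();p=bot.sense()["tcp_pos"];c=proj("side",p)[0].astype(int);print(p,bot.sense()["finger_gap"])
cv2.imwrite("pics/p12.png",cv2.resize(ims["side"][c[1]-50:c[1]+50,c[0]-60:c[0]+65][:,:,::-1],(500,400),interpolation=cv2.INTER_CUBIC))
E
```

```text
time: 25.8
tcp_pos: [0.4682, -0.1879, 0.1167]
eef_rot: [-3.139, -0.0, 2.936]
contact_force: [-0.6, 0.5, 1.6]
finger_gap: 0.0185
time: 26.0
tcp_pos: [0.467, -0.1873, 0.1149]
eef_rot: [-3.14, -0.004, 2.936]
contact_force: [-0.1, 0.3, -0.2]
finger_gap: -0.0002
[ 0.4679788  -0.1877178   0.11499151] -0.00023818038444460422
```

View pics/p12.png

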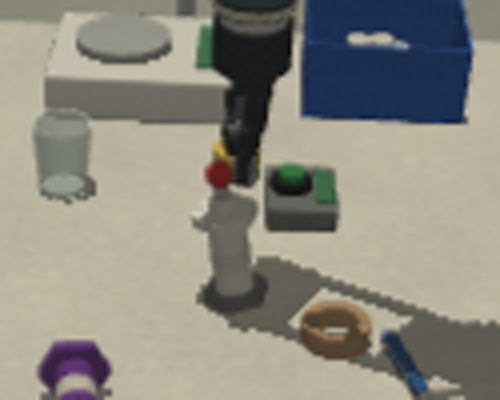

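The ball slipped out at the end, but the tube looks upright. I'll withdraw away from it and measure.

```bash
python3 -m jog '[[[8,0,0,0,0,0,1],[12,0,-15,0,0,0,1],[12,0,-50,0,0,0,1],[12,0,-100,0,0,0,1],[12,0,-120,0,0,0,1],[12,0,-120,0,0,0,1]]]'; python3 go.py .52 .4474 .22 2.935; python3 - <<'E'
from h import *
ims=shots()
for n in ims:
  for c in("blue","red"):
    k,l,s,ce=cv2.connectedComponentsWithStats(cmask(ims[n],c)); print(n,c,[(ce[i].round(1).tolist(),int(s[i,4])) for i in range(1,k) if 8<s[i,4]<1000])
E
```

```text
time: 26.7
tcp_pos: [0.4592, -0.1866, 0.2388]
eef_rot: [-3.137, 0.006, 2.936]
contact_force: [0.5, 0.3, -0.6]
finger_gap: 0.0003
t 26.7 tcp [ 0.4592 -0.1866  0.2388] rot [-3.137  0.006  2.936] gap 0.0003 F [ 0.5  0.3 -0.6]
shift [ 70.  633.2  15.5] turn [-0.005  0.006  0.001] j6 -1.89
top blue [([194.6, 145.7], 143), ([233.3, 192.0], 24), ([100.9, 235.2], 25)]
top red [([139.5, 214.8], 140), ([224.7, 269.0], 28)]
side blue [([332.3, 186.7], 38), ([203.5, 212.2], 272), ([251.1, 211.4], 40), ([288.6, 330.2], 82)]
side red [([291.6, 140.9], 31), ([326.1, 227.4], 47), ([265.0, 290.6], 348)]
```

```bash
python3 -m jog '[[[70,633,15,0,0.006,0,-1],[70,633,15,0,0.006,0,-1],[70,633,15,0,0.006,0,-1],[70,633,15,0,0.006,0,-1],[70,633,15,0,0.006,0,-1],[70,633,15,0,0.006,0,-1],[70,633,15,0,0.006,0,-1],[70,633,15,0,0.006,0,-1]]]'; python3 - <<'E'
from h import *
ims=shots()
for n in ims:
  for c in("red",):
    k,l,s,ce=cv2.connectedComponentsWithStats(cmask(ims[n],c)); print(n,c,[(ce[i].round(1).tolist(),int(s[i,4])) for i in range(1,k) if 8<s[i,4]<1000])
E
python3 go.py .519 .4475 .12 2.935
```

```text
time: 27.6
tcp_pos: [0.4937, 0.2142, 0.2228]
eef_rot: [-3.137, -0.01, 2.936]
contact_force: [0.7, -0.5, 0.3]
finger_gap: 0.0855
top red [([139.8, 214.9], 147), ([329.8, 223.5], 33)]
side red [([326.1, 227.4], 47), ([265.0, 290.6], 347)]
t 27.7 tcp [0.4941 0.2178 0.2227] rot [-3.14  -0.01   2.941] gap 0.0853 F [-0.3 -0.8  0.4]
shift [ 20.3 230.2 102.5] turn [-0.002 -0.01   0.006] j6 -1.09
```

```bash
python3 -m jog '[[[20,230,0,0,-0.01,0.006,-1],[20,230,0,0,-0.01,0.006,-1],[20,230,0,0,-0.01,0.006,-1],[20,230,0,0,-0.01,0.006,-1],[20,230,0,0,-0.01,0.006,-1],[20,230,100,0,-0.01,0.006,-1],[20,230,100,0,-0.01,0.006,-1],[20,230,100,0,-0.01,0.006,-1]]]'; python3 go.py .519 .4475 -.003 2.935; python3 - <<'E'
from h import *
o={"top":np.array([329.8,223.5]),"side":np.array([291.6,140.9])}
s=least_squares(lambda q:np.concatenate([proj(n,q)[0]-o[n] for n in o]),[.48,-.19,.143],x_scale=.01);print("red knob",s.x.round(4),s.fun.round(2))
print({n:onplane(n,o[n],.143).round(4) for n in o})
E
```

```text
time: 28.5
tcp_pos: [0.5158, 0.4367, 0.1151]
eef_rot: [-3.126, -0.009, 2.93]
contact_force: [-1.1, -2.1, -1.0]
finger_gap: 0.0851
t 28.5 tcp [0.5158 0.4367 0.1151] rot [-3.126 -0.009  2.93 ] gap 0.0851 F [-1.1 -2.1 -1. ]
shift [ -1.9  13.1 117.9] turn [-0.016 -0.009 -0.005] j6 -0.75
red knob [ 0.4691 -0.1849  0.1431] [-0.03  0.36 -0.44 -0.1 ]
{'top': array([ 0.4703, -0.1851,  0.143 ]), 'side': array([ 0.4673, -0.1846,  0.143 ])}
```

The red knob is at z = 0.143, so the tube stands, at about (0.4675, -0.1848). Now the collar.

```bash
python3 -m jog '[[[0,0,0,0,0,0,-1],[0,0,0,0,0,0,-1]]]'; python3 go.py .519 .4475 -.003 2.935
```

```text
time: 28.7
tcp_pos: [0.5237, 0.442, 0.1269]
eef_rot: [-3.141, 0.005, 2.929]
contact_force: [-0.0, 1.3, -0.5]
finger_gap: 0.0856
t 28.7 tcp [0.5237 0.442  0.1269] rot [-3.141  0.005  2.929] gap 0.0856 F [-0.   1.3 -0.5]
shift [  6.5   4.4 129.8] turn [-0.     0.005 -0.006] j6 -0.75
```

```bash
python3 -m jog '[[[5.5,4.4,40,0,0,-0.006,-1],[5.5,4.4,80,0,0,-0.006,-1],[5.5,4.4,105,0,0,-0.006,-1],[5.5,4.4,120,0,0,-0.006,-1],[5.5,4.4,127,0,0,-0.006,-1],[5.5,4.4,130,0,0,-0.006,-1],[5.5,4.4,130,0,0,-0.006,-1]]]'; python3 go.py .519 .4475 -.003 2.935; python3 -m jog '[[[0,0,0,0,0,0,1],[0,0,0,0,0,0,1],[0,0,0,0,0,0,1],[0,0,0,0,0,0,1],[0,0,0,0,0,0,1],[0,0,0,0,0,0,1]]]' 20;python3 -m jog '[[[0,0,0,0,0,0,-1],[0,0,0,0,0,0,-1],[0,0,0,0,0,0,-1],[0,0,0,0,0,0,-1],[0,0,0,0,0,0.15,-1],[0,0,0,0,0,0.3,-1],[0,0,0,0,0,0.45,-1],[0,0,0,0,0,0.6,-1]]]'
```

```text
time: 29.4
tcp_pos: [0.5193, 0.4474, -0.0038]
eef_rot: [-3.141, 0.005, 2.936]
contact_force: [0.2, 0.7, 0.1]
finger_gap: 0.0852
t 29.4 tcp [ 0.5193  0.4474 -0.0038] rot [-3.141  0.005  2.936] gap 0.0852 F [0.2 0.7 0.1]
shift [ 0.3 -0.  -0.8] turn [-0.001  0.005  0.001] j6 -0.75
time: 30.0
tcp_pos: [0.5188, 0.4472, -0.0038]
eef_rot: [-3.14, 0.005, 2.936]
contact_force: [-1.4, -0.6, 4.9]
finger_gap: 0.0552
time: 30.8
tcp_pos: [0.5181, 0.4467, -0.0054]
eef_rot: [-3.141, 0.004, 2.33]
contact_force: [-0.2, -0.1, 0.4]
finger_gap: 0.0851
```

```bash
python3 -m jog '[[[0,0,0,0,0,0.15,-1],[0,0,0,0,0,0.3,-1],[0,0,0,0,0,0.45,-1],[0,0,0,0,0,0.6,-1],[0,0,0,0,0,0.75,-1],[0,0,0,0,0,0.9,-1],[0,0,0,0,0,0.97,-1],[0,0,0,0,0,0.97,-1]]]'; python3 -m jog '[[[0,0,0,0,0,0,1],[0,0,0,0,0,0,1],[0,0,0,0,0,0,1],[0,0,0,0,0,0,1],[0,0,0,0,0,0,1],[0,0,0,0,0,0,1]]]' 40; python3 go.py .519 .4475 .21 1.365
```

```text
time: 31.6
tcp_pos: [0.5181, 0.4467, -0.0054]
eef_rot: [3.138, 0.003, 1.365]
contact_force: [0.7, 0.1, -0.3]
finger_gap: 0.0853
time: 32.2
tcp_pos: [0.5184, 0.4469, -0.0048]
eef_rot: [3.138, 0.002, 1.366]
contact_force: [-0.4, -1.2, 5.2]
finger_gap: 0.0533
t 32.2 tcp [ 0.5184  0.4469 -0.0048] rot [3.138e+00 2.000e-03 1.366e+00] gap 0.0533 F [-0.4 -1.2  5.2]
shift [ 2.000e-01  1.300e+00 -2.148e+02] turn [0.004 0.002 0.001] j6 0.82
```

```bash
python3 -m jog '[[[0,0,-30,0,0,0,1],[0,0,-80,0,0,0,1],[0,0,-130,0,0,0,1],[0,0,-180,0,0,0,1],[0,0,-215,0,0,0,1],[0,0,-215,0,0,0,1],[0,0,-215,0,0,0,1]]]' 40; python3 go.py .4675 -.1848 .21 1.365
```

```text
time: 32.9
tcp_pos: [0.5178, 0.4476, 0.2103]
eef_rot: [3.137, 0.001, 1.366]
contact_force: [0.3, -0.7, -0.6]
finger_gap: 0.0539
t 32.9 tcp [0.5178 0.4476 0.2103] rot [3.137e+00 1.000e-03 1.366e+00] gap 0.0539 F [ 0.3 -0.7 -0.6]
shift [-629.4   79.3    1.5] turn [0.005 0.001 0.001] j6 0.82
```

```bash
python3 -m jog '[[[-45,6,0,0,0,0,1],[-90,11,0,0,0,0,1],[-135,17,0,0,0,0,1],[-180,23,0,0,0,0,1],[-225,28,0,0,0,0,1],[-270,34,0,0,0,0,1],[-315,40,0,0,0,0,1],[-340,43,0,0,0,0,1]]]'; python3 -m jog '[[[-40,5,0,0,0,0,1],[-80,10,0,0,0,0,1],[-120,15,0,0,0,0,1],[-160,20,0,0,0,0,1],[-200,25,0,0,0,0,1],[-240,31,0,0,0,0,1],[-270,34,0,0,0,0,1],[-280,36,0,0,0,0,1]]]'; python3 go.py .4675 -.1848 .21 1.365
```

```text
time: 33.7
tcp_pos: [0.4879, 0.1027, 0.2084]
eef_rot: [-3.14, 0.005, 1.364]
contact_force: [0.5, 0.6, -1.1]
finger_gap: 0.0543
time: 34.5
tcp_pos: [0.467, -0.1778, 0.2094]
eef_rot: [-3.141, 0.002, 1.363]
contact_force: [-0.2, 0.9, -1.0]
finger_gap: 0.0542
t 34.5 tcp [ 0.467  -0.1778  0.2094] rot [-3.141e+00  2.000e-03  1.363e+00] gap 0.0542 F [-0.2  0.9 -1. ]
shift [-6.7  1.9 -0.6] turn [-0.     0.002 -0.002] j6 -0.29
```

```bash
python3 -m jog '[[[0,0,0,0,0,0,1],[0,0,0,0,0,0,1],[0,0,0,0,0,0,1]]]'; python3 m5.py red .4675 -.1848 .005 pics/p13.png; python3 go.py .4675 -.1848 .21 1.365; python3 - <<'E'
from h import *
im=cams.capture("side").copy(); b=cmask(im,"red"); p=bot.sense()["tcp_pos"]; q=[p[0],p[1],p[2]+.022]
for nm,P,r,k in[("collar",q,11,"c"),("knob",[.4675,-.1848,.143],6,"ball")]:
    m=mcen("side",P,k); w=np.zeros_like(b); cv2.circle(w,tuple(m.round().astype(int).tolist()),r,255,-1); h=cv2.convexHull(cv2.findNonZero(b&w)); print(nm,"obs",cen(h),"pred",m)
E
```

```text
time: 34.8
tcp_pos: [0.4683, -0.1741, 0.2109]
eef_rot: [3.14, 0.002, 1.367]
contact_force: [-0.2, 0.2, -0.1]
finger_gap: 0.054
top coll px [331. 220.] knob px [330. 224.]
side coll px [292. 121.] knob px [292. 141.]
tcp [ 0.4686 -0.1744  0.2114] gap 0.053697536615473926
top [((224.7, 269.0), [222, 266, 7, 7, 28])]
side [((292.4, 121.9), [286, 116, 14, 13, 168]), ((291.6, 140.9), [289, 138, 6, 7, 31]), ((326.1, 227.4), [322, 224, 9, 8, 47])]
t 34.9 tcp [ 0.4686 -0.1744  0.2114] rot [3.139e+00 2.000e-03 1.367e+00] gap 0.0537 F [-0.3 -0.5 -1.1]
shift [-10.5   1.    1.4] turn [0.003 0.002 0.002] j6 -0.29
collar obs [292.46145125 121.96598639] pred [292.46210856 121.35981307]
knob obs [291.59259259 140.97037037] pred [291.55613653 140.87267379]
```

View pics/p13.png

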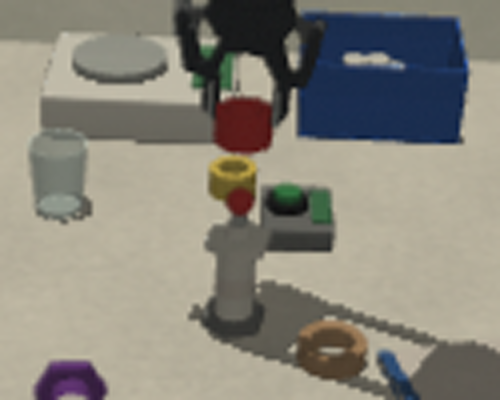

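The red collar is held square, and its side-view position agrees with the tool position to under 0.1 px in column. It needs the 10 mm correction, then it can go down.

```bash
python3 -m jog '[[[-5,0.5,0,0,0,0,1],[-10.5,1,10,0,0,0,1],[-10.5,1,15,0,0,0,1],[-10.5,1,15,0,0,0,1],[-10.5,1,15,0,0,0,1]]]'; python3 go.py .4675 -.1848 .100 1.365
```

```text
time: 35.45
tcp_pos: [0.4672, -0.1861, 0.1961]
eef_rot: [3.139, 0.002, 1.365]
contact_force: [0.8, 0.3, -0.4]
finger_gap: 0.0537
t 35.45 tcp [ 0.4672 -0.1861  0.1961] rot [3.139e+00 2.000e-03 1.365e+00] gap 0.0537 F [ 0.8  0.3 -0.4]
shift [ 1.6 -0.3 96.1] turn [0.002 0.002 0.   ] j6 -0.31
```

```bash
python3 -m jog '[[[1,0,15,0,0,0,1],[1,0,30,0,0,0,1],[1,0,38,0,0,0,1],[1,0,46,0,0,0,1],[1,0,53,0,0,0,1],[1,0,59,0,0,0,1],[1,0,65,0,0,0,1],[1,0,65,0,0,0,1]]]';python3 -m jog '[[[0,0,6,0,0,0,1],[0,0,12,0,0,0,1],[0,0,17,0,0,0,1],[0,0,22,0,0,0,1],[0,0,26,0,0,0,1],[0,0,29,0,0,0,1],[0,0,30.5,0,0,0,1],[0,0,30.5,0,0,0,1]]]'
```

```text
time: 36.25
tcp_pos: [0.4675, -0.1852, 0.1309]
eef_rot: [3.139, 0.002, 1.366]
contact_force: [-0.4, 0.8, -0.4]
finger_gap: 0.054
time: 37.05
tcp_pos: [0.468, -0.1855, 0.1009]
eef_rot: [3.138, 0.002, 1.366]
contact_force: [0.3, -0.4, -0.7]
finger_gap: 0.0537
```

```bash
python3 -m jog '[[[0,0,1,0,0,0,1],[0,0,1,0,0,0,-0.6],[0,0,1,0,0,0,-0.6],[0,0,1,0,0,0,-0.6],[0,0,1,0,0,0,-0.6],[0,0,1,0,0,0,-0.6],[0,0,1,0,0,0,-0.6]]]'; python3 -m jog '[[[0,0,-15,0,0,0,-0.6],[0,0,-40,0,0,0,-0.6],[0,0,-80,0,0,0,-0.6],[0,0,-130,0,0,0,-0.6],[0,0,-150,0,0,0,-0.6]]]'; python3 go.py .4137 -.3815 .15 1.365
python3 - <<'E'
from h import *
ims=shots(); im=ims["side"]
for col,x,y in[("red",.4675,-.185),("blue",.729,.2475)]:
    m=mcen("side",[x,y,.122],"c"); h=blob(im,col,m,17); print(col,"collar+knob obs",cv2.boundingRect(h), "pred collar hull",cv2.boundingRect(cv2.convexHull(proj("side",np.r_[cyl([x,y,.122]),[[x,y,.157]]]).astype(np.float32))))
c=proj("side",[.4675,-.185,.12])[0].astype(int); d=proj("side",[.729,.2475,.12])[0].astype(int)
f=lambda c:cv2.resize(im[c[1]-35:c[1]+45,c[0]-50:c[0]+50][:,:,::-1],(400,320),interpolation=cv2.INTER_CUBIC)
cv2.imwrite("pics/p14.png",np.hstack([f(c),f(d)]))
m=cmask(ims["top"],"green",60); k,l,s,ce=cv2.connectedComponentsWithStats(m); print("top green",[(ce[i].round(1).tolist(),s[i].tolist()) for i in range(1,k) if s[i,4]>8])
m=cmask(im,"green",60); k,l,s,ce=cv2.connectedComponentsWithStats(m); print("side green",[(ce[i].round(1).tolist(),s[i].tolist(),onplane("side",ce[i],.038).round(4).tolist()) for i in range(1,k) if s[i,4]>8])
E
```

```text
time: 37.75
tcp_pos: [0.4681, -0.1855, 0.1001]
eef_rot: [3.138, 0.003, 1.366]
contact_force: [0.6, 0.0, -0.3]
finger_gap: 0.0684
time: 38.25
tcp_pos: [0.4696, -0.1861, 0.2547]
eef_rot: [3.132, 0.004, 1.366]
contact_force: [0.2, -0.5, -0.7]
finger_gap: 0.0683
t 38.25 tcp [ 0.4696 -0.1861  0.2547] rot [3.132 0.004 1.366] gap 0.0683 F [ 0.2 -0.5 -0.7]
shift [-202.2  -16.1  105.4] turn [0.01  0.004 0.001] j6 -0.31
red collar+knob obs (285, 138, 14, 15) pred collar hull (284, 137, 15, 16)
blue collar+knob obs (195, 203, 18, 19) pred collar hull (194, 202, 19, 21)
top green [([465.7, 212.6], [448, 206, 36, 14, 483]), ([387.6, 254.2], [383, 251, 10, 7, 49])]
side green [([285.3, 108.0], [280, 103, 11, 10, 81], [0.5087, -0.7013, 0.038]), ([303.3, 139.1], [300, 137, 8, 5, 34], [0.4144, -0.3879, 0.038]), ([311.8, 142.7], [310, 139, 5, 8, 36], [0.3768, -0.3593, 0.038])]
```

View pics/p14.png

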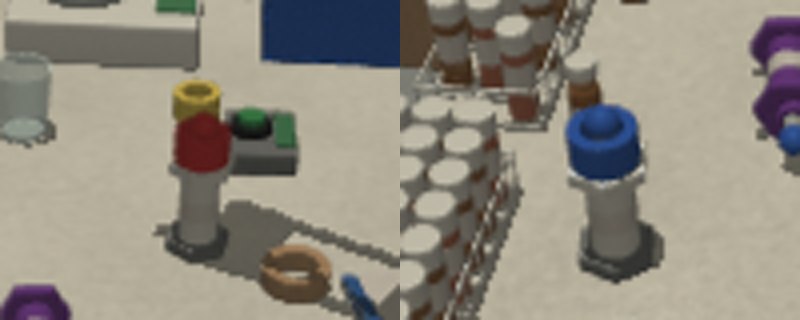

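Both tubes stand with their collars seated flat: the red one in the left crop and the blue one in the right. I'll shut the gripper and go above the button.

```bash
python3 -m jog '[[[-40,-3,0,0,0,0,1],[-85,-7,0,0,0,0,1],[-130,-10,0,0,0,0,1],[-170,-13,20,0,0,0,1],[-202,-16,60,0,0,0,1],[-202,-16,100,0,0,0,1],[-202,-16,150,0,0,0,1],[-202,-16,150,0,0,0,1]]]'; python3 -m jog '[[[0,0,0,0,0,0,1],[0,0,0,0,0,0,1],[0,0,0,0,0,0,1]]]'; python3 go.py .4142 -.3812 .05 1.365
```

```text
time: 39.15
tcp_pos: [0.4064, -0.375, 0.0934]
eef_rot: [-3.133, -0.007, 1.365]
contact_force: [-0.5, 0.4, 0.3]
finger_gap: -0.0
time: 39.45
tcp_pos: [0.4128, -0.3814, 0.1031]
eef_rot: [3.134, 0.005, 1.366]
contact_force: [-0.3, -0.0, 0.8]
finger_gap: 0.0001
t 39.45 tcp [ 0.4128 -0.3814  0.1031] rot [3.134 0.005 1.366] gap 0.0001 F [-0.3 -0.   0.8]
shift [ 0.7  1.  53.1] turn [0.007 0.005 0.001] j6 -0.66
```

```bash
python3 -m jog '[[[0,1,30,0,0,0,1],[0,1,48,0,0,0,1],[0,1,56,0,0,0,1],[0,1,60,0,0,0,1],[0,1,62,0,0,0,1],[0,1,62,0,0,0,1]]]'; python3 -m jog '[[[0,0,2,0,0,0,1],[0,0,2,0,0,0,1]]]'; python3 -m jog '[[[0,0,2,0,0,0,1],[0,0,2,0,0,0,1]]]'
```

```text
time: 40.05
tcp_pos: [0.4129, -0.381, 0.0394]
eef_rot: [3.137, 0.003, 1.366]
contact_force: [-0.3, -0.3, -0.9]
finger_gap: -0.0001
time: 40.25
tcp_pos: [0.4126, -0.3807, 0.0369]
eef_rot: [3.138, 0.003, 1.366]
contact_force: [0.1, 0.3, 0.2]
finger_gap: 0.0001
time: 40.45
tcp_pos: [0.4123, -0.3804, 0.0344]
eef_rot: [3.138, 0.002, 1.366]
contact_force: [-0.8, -0.2, -0.1]
finger_gap: -0.0
```

```bash
for i in 1; do python3 -m jog '[[[0,0,2,0,0,0,1],[0,0,2,0,0,0,1]]]'; python3 -m jog '[[[0,0,2,0,0,0,1],[0,0,2,0,0,0,1]]]';python3 -m jog '[[[0,0,2,0,0,0,1],[0,0,2,0,0,0,1]]]'; done; python3 - <<'E'
from h import *
im=cams.capture("side"); c=proj("side",[.4125,-.38,.035])[0].astype(int);print(c)
cv2.imwrite("pics/p15.png",cv2.resize(im[c[1]-30:c[1]+20,c[0]-30:c[0]+32][:,:,::-1],(496,400),interpolation=cv2.INTER_CUBIC))
E
```

```text
time: 40.65
tcp_pos: [0.4123, -0.3803, 0.0323]
eef_rot: [3.138, 0.002, 1.366]
contact_force: [0.5, 0.1, 0.4]
finger_gap: 0.0001
time: 40.85
tcp_pos: [0.4123, -0.3803, 0.0302]
eef_rot: [3.139, 0.002, 1.366]
contact_force: [0.6, 0.6, 0.6]
finger_gap: 0.0001
time: 41.05
tcp_pos: [0.4125, -0.3806, 0.0284]
eef_rot: [3.138, 0.003, 1.366]
contact_force: [0.1, -0.2, -0.5]
finger_gap: 0.0003
[303 140]
```

View pics/p15.png

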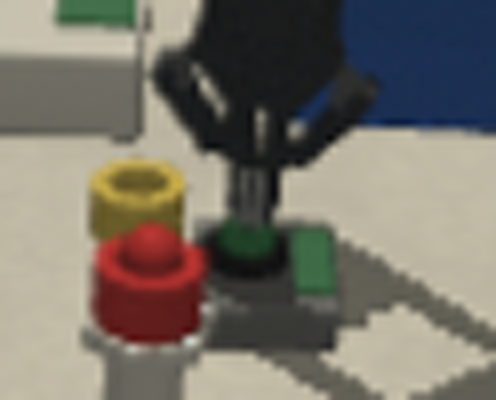

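The tips are centred over the button and look just above it. Continuing down while watching the force.

```bash
for i in 1; do python3 -m jog '[[[0,0,2,0,0,0,1],[0,0,2,0,0,0,1]]]' | sed -n 1,4p; python3 -m jog '[[[0,0,2,0,0,0,1],[0,0,2,0,0,0,1]]]'| sed -n 1,4p;python3 -m jog '[[[0,0,2,0,0,0,1],[0,0,2,0,0,0,1]]]'| sed -n 1,4p; done
```

```text
time: 41.3
tcp_pos: [0.4125, -0.3806, 0.0265]
eef_rot: [3.138, 0.003, 1.366]
contact_force: [-0.1, -0.2, 2.7]
time: 41.5
tcp_pos: [0.4125, -0.3806, 0.0245]
eef_rot: [3.138, 0.003, 1.366]
contact_force: [0.5, 0.3, 3.0]
time: 41.7
tcp_pos: [0.4125, -0.3806, 0.0225]
eef_rot: [3.138, 0.003, 1.366]
contact_force: [-0.4, 0.3, 4.5]
```

```bash
python3 -m jog '[[[0,0,2,0,0,0,1],[0,0,2,0,0,0,1]]]' | sed -n 1,4p; python3 -m jog '[[[0,0,1.5,0,0,0,1],[0,0,1.5,0,0,0,1]]]'| sed -n 1,4p
```

```text
time: 41.9
tcp_pos: [0.4126, -0.3806, 0.0221]
eef_rot: [3.138, 0.003, 1.366]
contact_force: [-3.4, 3.7, 18.7]
time: 42.1
tcp_pos: [0.4127, -0.3807, 0.0219]
eef_rot: [3.137, 0.003, 1.366]
contact_force: [-4.8, 6.7, 30.5]
```

The button is on its hard stop: the force rose well above the 5 N spring with no further travel. Retracting.

```bash
python3 -m jog '[[[0,0,-10,0,0,0,1],[0,0,-40,0,0,0,1],[0,0,-90,0,0,0,1],[0,0,-140,0,0,0,1],[0,0,-190,0,0,0,1],[0,0,-220,0,0,0,1],[0,0,-220,0,0,0,1]]]'; python3 - <<'E'
from h import *
ims=shots()
for n in ims:
  for c in("blue","red"):
    k,l,s,ce=cv2.connectedComponentsWithStats(cmask(ims[n],c)); print(n,c,[(ce[i].round(1).tolist(),int(s[i,4])) for i in range(1,k) if 8<s[i,4]<1000])
  for q in("beaker","vial0","pen","tape"): print(n,q,[(np.round(d["box"]).astype(int).tolist(),round(d["confidence"],2)) for d in finder.boxes_of(n,q)][:4])
cv2.imwrite("pics/p16.png",np.hstack([cv2.resize(ims["side"][90:300,150:370][:,:,::-1],(400,382)),cv2.resize(ims["top"][80:290,90:410][:,:,::-1],(400,262))[:382] if 0 else cv2.copyMakeBorder(cv2.resize(ims["top"][80:290,90:410][:,:,::-1],(400,262)),0,120,0,0,cv2.BORDER_CONSTANT)]))
m=cmask(ims["side"],"green",60); k,l,s,ce=cv2.connectedComponentsWithStats(m); print("side green",[ce[i].round(1).tolist() for i in range(1,k) if s[i,4]>8])
E
```

```text
time: 42.8
tcp_pos: [0.414, -0.3823, 0.2441]
eef_rot: [3.131, 0.008, 1.366]
contact_force: [0.3, -1.4, -0.6]
finger_gap: 0.0004
top blue [([194.6, 145.8], 141), ([233.1, 191.9], 22), ([100.9, 235.2], 25), ([451.9, 254.2], 81)]
top red [([329.1, 223.7], 166), ([224.7, 269.0], 28)]
top beaker [([376, 153, 398, 179], 0.6)]
top vial0 [([234, 134, 238, 146], 0.49), ([312, 219, 334, 237], 0.46)]
top pen [([319, 217, 339, 235], 0.68), ([223, 240, 248, 272], 0.5)]
top tape [([296, 248, 319, 266], 0.45)]
side blue [([332.2, 186.8], 39), ([203.4, 212.2], 273), ([251.1, 211.4], 39), ([288.6, 330.2], 82)]
side red [([291.3, 145.2], 172), ([326.1, 227.4], 47)]
side beaker [([240, 124, 254, 148], 0.53)]
side vial0 [([206, 256, 217, 282], 0.68), ([205, 155, 216, 174], 0.46)]
side pen [([299, 212, 329, 232], 0.72)]
side tape [([304, 169, 323, 184], 0.76)]
side green [[284.9, 107.6], [303.6, 139.4], [311.7, 142.4]]
```

View pics/p16.png

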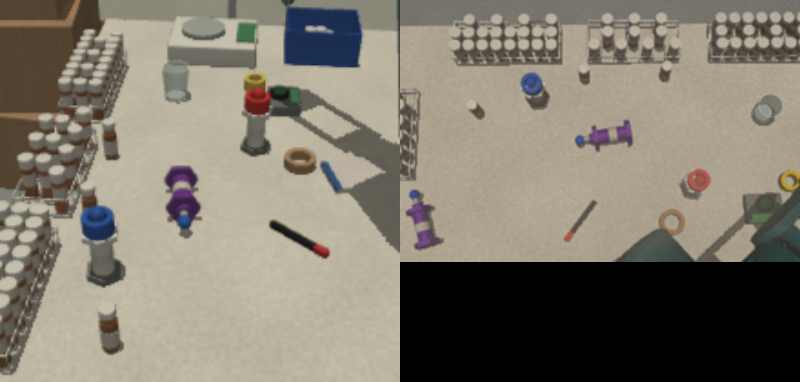

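Both tubes stand collared, red at (256,110) and blue at (98,235) in the side view. The bystanders are where they started, the button is back up, and the robot is clear.

```bash
python3 -c "
from cell import bot
print(bot.job_done())"
```

```text
the job is handed in; nothing more can be done
None
```

I handed the job in at about 43 s of robot time. Both tubes that were present, blue and red, stand on their feet with their own collars on the flanges. No verdict was reported.

**What I did:** I tipped each tube up by its knob and fitted its collar. I then pressed the green button to its stop and backed off. No yellow tube showed in either camera, and I left the purple look-alikes alone.

**Last checks:**
- **Tubes:** before collaring, both knobs measured 143 mm above the bench, which is the upright height.
- **Collars:** the collar outlines match where seated collars should appear to within about 1–2 pixels, roughly 3–5 mm. I could not measure collar tilt more finely than by eye.
- **Button:** the force rose to about 30 N with no further travel. It looks back up in the camera, but I could not read its joint directly.
- **Bystanders:** the pen, tape and beaker were found again within a few pixels of where they started. The networks found only some of the vials in the last pictures; in the final picture all three still stand where they were.

**What went wrong on the way:**
- **Grip:** the knob slipped out of the fingers near the end of both tips. Each tube still came to rest upright, and the blue one had slid a few centimetres.
- **Wrong move:** I typed one travel move before reading its calculation. It went to the wrong place, high and clear of everything, and I corrected it.
- **Yellow collar:** it was found shifted a few centimetres partway through, with the robot not near it. It was not needed, so I left it.

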